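# Load the resin curing drawer and set the lamp dimmer

### The arm

A 7-joint arm with a two-finger parallel gripper is mounted at the origin on the work surface. World frame = base frame: x ahead of the robot, y to its left, z up, the work surface at z = 0. Lengths are in m, angles in degrees, forces in N, time in s.
With the tool pointing down it reaches from about 0.35 to 0.9 m from the base axis. Payload 19.9 kg.
Tool frame: the origin (TCP) lies midway between the tips of the shut fingers; the grasp point (between the pads) lies 19 mm behind it; z points along the fingers, y is the line along which they close (so a half turn about z gives the same grasp; the last joint's range is limited). The gripper opens to 85 mm and grips with 20 to 120 N. Pads are 22 mm wide; open, the fingers measure 114 mm over their backs; the gripper's body (76 mm by 85 mm) begins 54 mm behind the grasp point. The pads swing forward as they close: fully open they stand 13 mm farther back than shut.
Start: joints at [-71.305, 23.915, -0.59, 92.452, 0.269, 63.638, -3.037], TCP at [0.225, 0.583, 0.231] pointing down, gripper open.
Joint ranges: [-161.28, 161.28], [-22.2, 115.67], [-73.04, 71.86], [3.21, 147.25], [-68.34, 248.33], [10.77, 114.83], [-161.83, 161.83]. Speed limits (degrees/s): [108.29, 108.29, 136.94, 136.94, 172.46, 172.46, 172.46].

### API

Orientations are given as [roll, pitch, yaw] about the fixed x, y, z axes, in that order (R = Rz(yaw) Ry(pitch) Rx(roll)).
In Python, from workcell import observe, capture, finish_job gives the robot as it stands. The module is installed in compiled form; this text tells all that it offers.
- The arm moves only by the tool drive_tool, never from a script. Its argument "plan" is a list of rows, each an object of numbers: "x", "y", "z": the shift along the tool's x, y, z in units of 2.5 cm (1.0 is 2.5 cm); "turn": the turn about the tool's z in units of 0.08 rad (1.0 is 0.08 rad). A call has 1 to 20 rows; each row shifts and turns the commanded pose from where the row before left it, along the tool's axes as they then stand; what a row does not reach is not made up. A row lasts 1/12 s, in which the tool goes at most 41.7 mm and 7.16 degrees, less where a joint would pass 70% of its speed; a pose out of reach is approached as far as the arm can. A call with a number of a shift or a turn outside -1 to 1 is refused whole. A call with a gripper value outside its range is refused whole. "hand" is the opening, from -1 (shut) to 1 (fully open), set as the call begins (left out, the last holds). The fingers move at their own pace and stop on an object; the grip force is fixed at half the most. Time passes only in rows, so rows that do not move let the fingers close. It gives the time, the measured TCP pose, the force, the opening and the grip force at its end, in the units of the state.
- observe(): the state, without advancing time (a new reading comes with each control period).
- capture(name): name is "scene" or "top"; returns a dict with "frame" (400x640x3 uint8, red, green, blue), "fovy" (degrees; the focal length in pixels is half the picture's height over the tangent of half this angle, whatever the lens; pixels are square), "cx", "cy" (the principal point, pixels), "cam_to_world" (4x4, takes a point from camera to world coordinates). Camera axes: x right, y down, z forward; pixel columns grow to the right and rows downward; lengths in m; the calibration is good to about 2 mm. A picture is of the moment at which its call begins. There is no depth.
- finish_job(): hands the job in; it is judged then, once.
The state is a dict: "clock": time; "q": joint angles; "qd": joint speeds; "joint_efforts": joint torques, N m; "ee_pos": TCP position; "tool_rot": TCP orientation; "contact_force": force on the tool from outside, world axes, zero at the start; "ft_torque": the same for the moment, N m; "finger_gap": finger opening in m; "finger_force": force on a finger pad.
Only numpy, scipy, OpenCV 4.12 (cv2) and the standard library are available. Lean on these libraries where they do the work, as an engineer would, in place of code of your own. Each camera call takes 0.05 s, during which the arm holds its last target. There are 200 camera calls.

### The job

Slide the vise jaw well open and only then take the green pendant model out; put it and every green ring model lying on the bench (the eight-sided ones with a hole, not the solid round disc) into the open drawer of the curing cabinet. When all are in, push the drawer fully shut, and after that turn the dimmer lever until it lines up with the brass pointer. Leave the pointer and the other things on the bench where they are.

Things in the scene. Friction and masses are not known exactly. Their poses are not given: they have to be found in the camera images.
- pendant: green resin pendant model held in the vise: a stepped block, lower part 24 (x) by 36 (y) by 28 high, above it a narrower step 14 (x) by 36 (y) by 12 high, 40 high in all. Origin: centre of its underside, z up, x along the vise. It stands on the vise bed and sticks out 5 mm beyond the jaws on both its y sides. 50 g
- ring1: green resin ring model, lying flat at the start: an eight-sided ring 34 across its flats and 22 high, with a plain 22 mm hole through it, and a block-shaped head (18 wide along y) on its +x side that reaches 28 mm from the origin. The flats on its +y and -y sides are 34 mm apart: grip there. Origin: centre of the ring's underside; z along the ring's axis (up). 30 g; may be absent (None)
- ring2: green resin ring model, lying flat at the start: an eight-sided ring 34 across its flats and 22 high, with a plain 22 mm hole through it, and a block-shaped head (18 wide along y) on its +x side that reaches 28 mm from the origin. The flats on its +y and -y sides are 34 mm apart: grip there. Origin: centre of the ring's underside; z along the ring's axis (up). 30 g; may be absent (None)
- ring3: green resin ring model, lying flat at the start: an eight-sided ring 34 across its flats and 22 high, with a plain 22 mm hole through it, and a block-shaped head (18 wide along y) on its +x side that reaches 28 mm from the origin. The flats on its +y and -y sides are 34 mm apart: grip there. Origin: centre of the ring's underside; z along the ring's axis (up). 30 g; may be absent (None)
- ring4: green resin ring model, lying flat at the start: an eight-sided ring 34 across its flats and 22 high, with a plain 22 mm hole through it, and a block-shaped head (18 wide along y) on its +x side that reaches 28 mm from the origin. The flats on its +y and -y sides are 34 mm apart: grip there. Origin: centre of the ring's underside; z along the ring's axis (up). 30 g; may be absent (None)
- jaw (a joint): sliding jaw of the vise, m: 0 = closed on the pendant, 0.035 = fully open. It slides along the vise's -x direction (roughly towards the robot), needs about 4 N, and stays where it is left
- jaw_post (a point): middle of the top of the square steel post on the sliding jaw (14 by 14, 36 high, its sides along the vise's x and y); moves with the jaw; axes as the vise's
- vise: dark steel vise fixed to the bench: bed 190 (x) by 60 (y) by 22 high; jaws 26 wide (y), 20 high above the bed; the fixed jaw is on the +x side. Origin: centre of the underside; x points from the sliding to the fixed jaw
- vise_seat (a point): point on the vise bed (22 above the bench) where the pendant stands at the start; axes as the vise's
- cabinet: white resin-curing cabinet, fixed, 240 (x) by 250 (y) by 85 high, with a grey-fronted drawer in its -x face. Origin: centre of the underside
- drawer (a joint): drawer of the cabinet, m: 0 = shut, front panel against the cabinet; 0.20 = fully out along the cabinet's -x. Starts 0.18 to 0.20 open; needs about 2 N to slide; stays where it is left
- drawer_in (a point): centre of the drawer's inner floor (20 above the bench), moves with the drawer; axes as the cabinet's. Inside the drawer is 170 (x) by 210 (y); the side walls rise 44 above the inner floor, the front panel (12 thick, 246 wide) reaches 74 above the bench; the cabinet's opening above the floor is 55 high. From 0.17 open the whole inside lies clear in front of the cabinet
- drawer_lip (a point): middle of the outer edge of the steel finger lip on the drawer's front panel (lip 90 long in y, 8 thick, sticks out 14), 66 above the bench; axes as the cabinet's; push here along +x to shut it
- dimmer_box: grey control box of the lamp, fixed, 150 by 150 by 45 high with a round white dial on top. Origin: centre of the underside, under the lever's vertical hinge axis
- dimmer (a joint): angle of the black dimmer lever about its vertical axis, rad, 0 to 2.6, growing anticlockwise seen from above; at 0 it points along the box's +y, at 1.57 along the box's -x (roughly towards the robot). Starts near 0 (off). About 2 N at the knob; stays where it is left
- dimmer_tip (a point): centre of the top of the lever's upright round knob (18 diameter, 34 high above the lever arm; top 92 above the bench), 50 mm from the hinge axis; its y points along the lever, outwards
- pointer (a joint): angle of the brass pointer on the same axis, measured like the lever's: the lever is right when both angles are equal. The pointer is stiff and is to be left as it is
- pointer_tip (a point): top of the small brass pointer tab (8 by 20 by 6 high) at the dial's rim, 70 mm from the axis, 52.5 above the bench; its y points outwards
- puck: bystander: solid round green disc without hole or head, 32 diameter, 22 high; origin at the centre of its underside
- pot: bystander: round white lidded pot, 44 diameter, 40 high; origin at the centre of its underside
- flux: bystander: small brown glass jar with dark lid, 40 diameter, 50 high; origin at the centre of its underside
- scriber: bystander: screwdriver-shaped hand tool, 150 long, lying on the bench; origin on its underside, x along it
There are look-alikes about, which are no part of the job. Leave any blue or orange look-alike of the pendant alone.

How it is judged:
By the outcome, as a careful person would: the job done as asked, in the order asked, and still so for the second after the job is handed in, with the robot touching nothing.
Of ring1, ring2, ring3, ring4 only 2 to 4 are there at a start; the rules pass over those that are not, and their reading is None.
At some moment in a run one of ring1, ring2, ring3, ring4 may be knocked a few centimetres aside while the robot is not near it.
Once in a run the grip may slacken for a moment while it holds something.
It also fails if it takes over 210 s, if anything falls off the work surface, if the arm or the gripper's body presses on something with over 40 N, if the wrist force passes 120 N, or if a joint passes its speed limit or range.

## Working session

There is one attempt and no reset: what is moved stays moved. The work goes in short steps, Python scripts to look and compute and a tool call to move; the robot and the scene stay as the last step left them, time stands still between calls to the robot, and variables do not carry over. Pictures are saved under pics/ and viewed, at most 14 in all, crops included, and the job is handed in when it is done.

Besides the shell and the picture viewer there is one more tool, called after "Emit:" as name([rows], argument=value, ...), one row to a line, values as JSON. drive_tool: Moves the arm, as the interface text tells. Its arguments: {"type":"object","properties":{"plan":{"type":"array"},"hand":{"type":"number"}},"required":["plan"]}

```bash
mkdir -p pics; cat > h.py <<'E'
import numpy as np, cv2
from workcell import observe, capture, finish_job
def cap(n,save=None):
    c=capture(n); f=c['frame'][:,:,::-1].copy()
    if save: cv2.imwrite('pics/'+save,f)
    return c,f
def K(c):
    f=200/np.tan(np.radians(c['fovy'])/2); return f
def ray(c,u,v,z):
    f=K(c);T=np.array(c['cam_to_world']);d=T[:3,:3]@np.array([(u-c['cx'])/f,(v-c['cy'])/f,1]);o=T[:3,3]
    return o+d*(z-o[2])/d[2]
def proj(c,p):
    T=np.linalg.inv(np.array(c['cam_to_world']));q=T[:3,:3]@np.array(p)+T[:3,3];f=K(c)
    return q[0]/q[2]*f+c['cx'],q[1]/q[2]*f+c['cy']
E
python3 - <<'E'
from h import *
for n in('scene','top'):
    c,f=cap(n,n+'0.png');print(n,c['fovy'],c['cx'],c['cy'],np.round(c['cam_to_world'],3).tolist())
    if n=='top': print([np.round(ray(c,u,v,0),3)[:2] for u,v in((0,0),(639,0),(0,399),(639,399))])
print(observe())
E
```

```text
scene 51.643234359225886 314.76342923736814 202.7079465414246 [[0.87, 0.392, -0.298, 0.847], [0.492, -0.671, 0.555, -0.628], [0.018, -0.629, -0.777, 0.81], [0.0, 0.0, 0.0, 1.0]]
top 50.10189096612078 312.71092325194957 197.6378119283051 [[0.012, -0.99, 0.138, 0.419], [-1.0, -0.01, 0.012, -0.093], [-0.011, -0.138, -0.99, 1.063], [0.0, 0.0, 0.0, 1.0]]
[array([1.099, 0.772]), array([ 1.107, -0.941]), array([0.078, 0.656]), array([ 0.101, -0.847])]
{'clock': 0.1, 'q': array([-71.30521441,  23.94394425,  -0.59001338,  92.48277683,
         0.26891174,  63.63839102,  -3.03729628]), 'qd': array([ 0.08629177, -0.14448792,  0.03657314, -0.0383342 ,  0.02539115,
       -0.15626861, -0.01199865]), 'joint_efforts': array([ 3.37779784e-04, -8.65819860e+01,  6.80114161e-01, -4.35631371e+01,
        1.92598882e-02,  4.89577273e-03, -2.02048852e-05]), 'ee_pos': array([0.22461341, 0.5829003 , 0.23072505]), 'tool_rot': array([-1.79936425e+02,  4.74048097e-03,  1.58926837e+02]), 'contact_force': array([0.44947835, 1.2508173 , 0.33587764]), 'ft_torque': array([ 2.10658032e-05,  2.06850097e-02, -1.62818991e-02]), 'finger_force': 0.0, 'finger_gap': 0.08535448107968689}
```

View pics/top0.png

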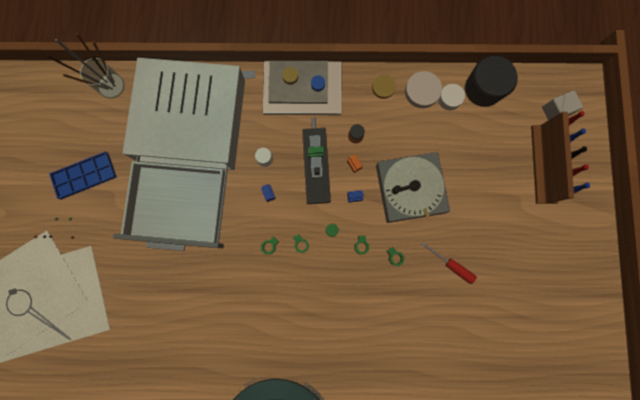

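View pics/scene0.png

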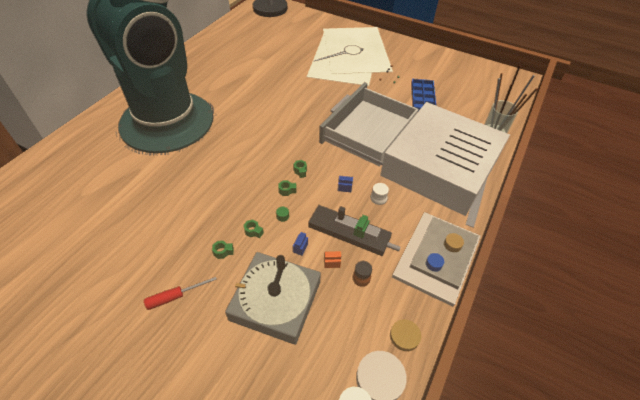

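The top view shows four ring models at about (269,246), (301,244), (361,245) and (396,257). The solid puck is at (332,230), without a hole, so it is left out. The pendant in the vise is at (316,151), the lever at (405,188) and the brass pointer at about (427,212). Next I'll measure these and confirm them in an enlarged crop.

```bash
cat >> h.py <<'E'
def greens(f,amin=15):
    h=cv2.cvtColor(f,cv2.COLOR_BGR2HSV); m=cv2.inRange(h,(45,90,25),(85,255,255))
    n,l,s,ce=cv2.connectedComponentsWithStats(m,connectivity=8); out=[]
    for i in range(1,n):
        if s[i,4]<amin: continue
        mm=(l==i).astype(np.uint8); cs,hi=cv2.findContours(mm,cv2.RETR_CCOMP,cv2.CHAIN_APPROX_NONE)
        hole=None
        for k,cc in enumerate(cs):
            if hi[0][k][3]>=0:
                hm=np.zeros_like(mm);cv2.drawContours(hm,cs,k,1,-1);hm&=(1-mm);M=cv2.moments(hm,True)
                if M['m00']>3: hole=(M['m10']/M['m00'],M['m01']/M['m00'],M['m00'])
        out.append((ce[i],s[i],hole))
    return out
def rings(c,f):
    # hole centre and outward head direction (world, at mid height)
    R=[]
    for ce,s,ho in greens(f):
        p=ray(c,*ce,.015)[:2]
        if ho: q=ray(c,ho[0],ho[1],.013)[:2]; d=p-q; R.append((q,np.degrees(np.arctan2(d[1],d[0])),np.hypot(*d),s[4],ce))
        else: R.append((p,None,0,s[4],ce))
    return R
E
python3 - <<'E'
from h import *
for n in('top','scene'):
    c,f=cap(n)
    for q,a,d,ar,ce in rings(c,f): print(n,np.round(q,4),a and round(a),round(d,4),ar,np.round(ce))
    if n=='top': a=cv2.resize(f[110:275,225:465],None,fx=3.3,fy=3.3,interpolation=cv2.INTER_CUBIC); cv2.imwrite('pics/c1.png',a)
    else: a=cv2.resize(f[150:340,205:405],None,fx=3.1,fy=3.1,interpolation=cv2.INTER_CUBIC);cv2.imwrite('pics/c2.png',a)
E
```

```text
top [ 0.6842 -0.0849] None 0 143 [315. 151.]
top [ 0.487  -0.1274] None 0 111 [332. 230.]
top [ 0.4483 -0.0536] 31 0.0073 96 [300. 243.]
top [0.4441 0.0283] -50 0.0055 105 [269. 245.]
top [ 0.4467 -0.2004] 2 0.0058 103 [362. 244.]
top [ 0.4196 -0.2842] 30 0.0062 116 [395. 256.]
scene [0.4414 0.0365] -50 0.0113 72 [300. 167.]
scene [ 0.4464 -0.0469] 5 0.0065 69 [287. 185.]
scene [ 0.4877 -0.1244] None 0 93 [282. 212.]
scene [ 0.6714 -0.057 ] None 0 121 [363. 223.]
scene [ 0.4452 -0.1956] -19 0.0083 96 [253. 227.]
scene [ 0.4184 -0.2808] 18 0.0068 107 [222. 247.]
```

View pics/c1.png

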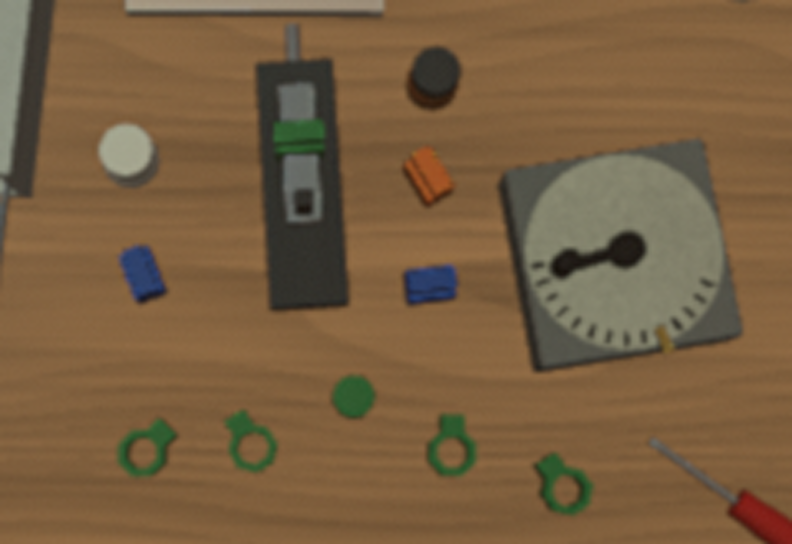

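View pics/c2.png

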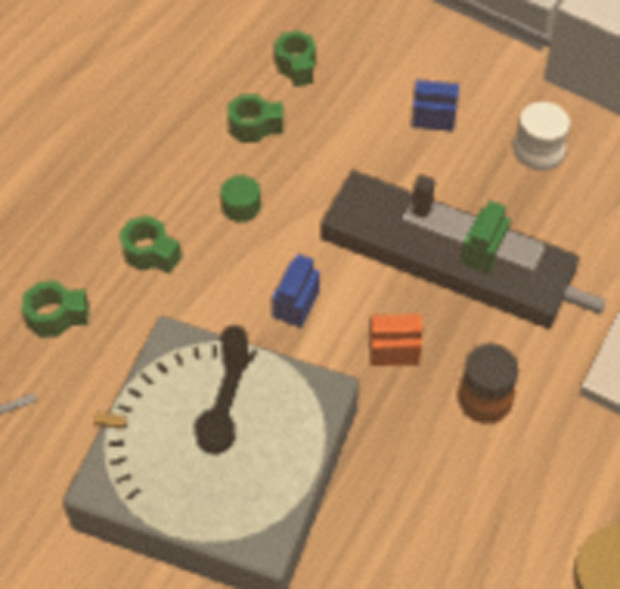

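The crops confirm the targets: four holed rings with heads at crop (142,452), (252,447), (451,453) and (567,490). The disc at (353,397) is solid. The green stepped pendant is in the vise at (299,136), and the blue and orange look-alikes stay put. Next I'll triangulate the post, pendant, knob and pointer, plus the drawer corners.

```bash
cat >> h.py <<'E'
def tri(ct,a,cs,b):
    A=np.zeros((3,3));v=np.zeros(3);ds=[]
    for c,(u,w) in((ct,a),(cs,b)):
        T=np.array(c['cam_to_world']);p1=ray(c,u,w,0);o=T[:3,3];d=(p1-o)/np.linalg.norm(p1-o);P=np.eye(3)-np.outer(d,d);A+=P;v+=P@o;ds.append((P,o))
    x=np.linalg.solve(A,v);return x,[np.linalg.norm(P@(x-o)) for P,o in ds]
E
python3 - <<'E'
from h import *
ct,ft=cap('top');cs,fs=cap('scene')
t=lambda x,y:(225+x/3.3,110+y/3.3); s=lambda x,y:(205+x/3.1,150+y/3.1)
for n,a,b,z in(('post',t(303,194),s(424,182),.078),('pend',t(299,133),s(492,218),.062),('knob',t(565,260),s(234,333),.092),('ptr',t(666,340),s(110,420),.0525),('hub',t(626,248),s(215,430),.055)):
    x,e=tri(ct,a,cs,b);print(n,np.round(x,4),np.round(e,4),'top@z',np.round(ray(ct,*a,z)[:2],4),'sc@z',np.round(ray(cs,*b,z)[:2],4))
print('dial c',ray(ct,*t(624,250),.046))
for p in((257,65),(331,59),(347,303),(271,308)):print('bed',np.round(ray(ct,*t(*p),.022)[:2],4))
for p in((502,175),(702,140),(740,333),(539,369)):print('box',np.round(ray(ct,*t(*p),.045)[:2],4))
a=cv2.resize(ft[45:255,105:265],None,fx=3.7,fy=3.7,interpolation=cv2.INTER_CUBIC) ; cv2.imwrite('pics/c3.png',a[:600])
E
```

```text
post [ 0.6265 -0.0892  0.0768] [0.0008 0.0008] top@z [ 0.6255 -0.0897] sc@z [ 0.6274 -0.0895]
pend [ 0.6776 -0.0842  0.0609] [0.0038 0.0038] top@z [ 0.674  -0.0863] sc@z [ 0.6807 -0.0824]
knob [ 0.5792 -0.2723  0.0878] [0.0013 0.0013] top@z [ 0.5775 -0.2723] sc@z [ 0.5818 -0.2736]
ptr [ 0.5289 -0.3504  0.0482] [0.0025 0.0025] top@z [ 0.5265 -0.3509] sc@z [ 0.5327 -0.3504]
hub [ 0.5945 -0.3229  0.0519] [0.0016 0.0016] top@z [ 0.5927 -0.3232] sc@z [ 0.5967 -0.3232]
dial c [ 0.59279018 -0.32376659  0.046     ]
bed [ 0.737  -0.0534]
bed [ 0.7422 -0.1097]
bed [ 0.5549 -0.123 ]
bed [ 0.5506 -0.0666]
box [ 0.648  -0.2357]
box [ 0.6757 -0.383 ]
box [ 0.533  -0.4063]
box [ 0.5054 -0.261 ]
```

View pics/c3.png

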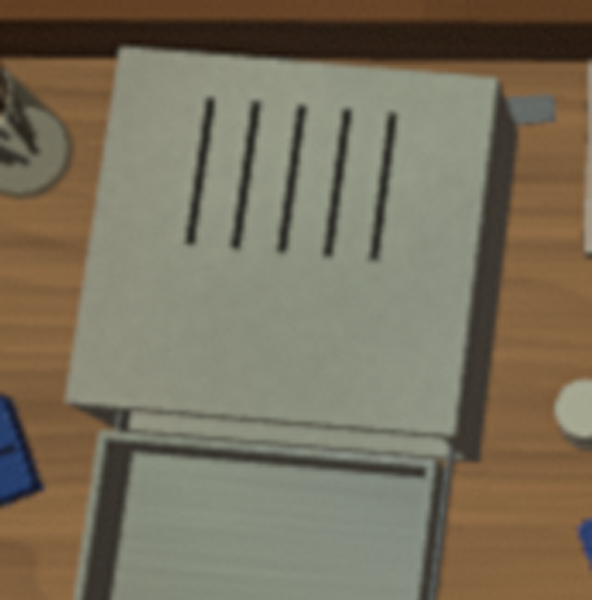

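Emit:
drive_tool([
  {"x": -1,"y": -0.78},
  {"x": -1,"y": -0.78},
  {"x": -1,"y": -0.78},
  {"x": -1,"y": -0.78},
  {"x": -1,"y": -0.78},
  {"x": -1,"y": -0.78},
  {"x": -1,"y": -0.78},
  {"x": -1,"y": -0.78},
  {"x": -1,"y": -0.78},
  {"x": -1,"y": -0.78},
  {"x": -1,"y": -0.78},
  {"x": -1,"y": -0.78},
  {"x": -1,"y": -0.78},
  {"x": -1,"y": -0.78},
  {"x": -1,"y": -0.78},
  {"x": -1,"y": -0.78},
  {"x": -1,"y": -0.78},
  {"x": -1,"y": -0.78},
  {"x": -1,"y": -0.78},
  {"x": -1,"y": -0.78},
], hand=1)

```text
invalid input
```

Emit:
drive_tool([
  {"x": -0.94,"y": -0.74},
  {"x": -0.94,"y": -0.74},
  {"x": -0.94,"y": -0.74},
  {"x": -0.94,"y": -0.74},
  {"x": -0.94,"y": -0.74},
  {"turn": 1},
  {"turn": 1},
  {"turn": 1},
  {"turn": 1},
  {"turn": 1},
  {"turn": 1},
  {"turn": 1},
  {"turn": 1},
  {"turn": 1},
  {"turn": 1},
  {"turn": 1},
  {"turn": 1},
  {"turn": 1},
  {"turn": 1},
  {"turn": 1},
])

```text
invalid input
```

Emit:
drive_tool([
  {"turn": 1},
  {"turn": 1},
  {"turn": 1},
  {"turn": 1},
  {"turn": 1},
  {"turn": 1},
  {"turn": 1},
  {"turn": 1},
  {"turn": 1},
  {"turn": 1},
  {"turn": 1},
  {"turn": 1},
  {"turn": 1},
  {"turn": 1},
  {"turn": 1},
  {"turn": 1},
  {"turn": 1},
  {"turn": 1},
  {"turn": 0.8},
  {},
])

```text
invalid input
```

```bash
cat > go.py <<'E'
import sys
from h import *
from scipy.spatial.transform import Rotation as Ro
# go.py x y z [yaw]: units in the tool axes left to the target; turn done after the shift
a=[float(v) for v in sys.argv[1:]]; o=observe(); R=Ro.from_euler('xyz',o['tool_rot'],degrees=True).as_matrix()
y=o['tool_rot'][2]
print('t',round(o['clock'],1),'ee',np.round(o['ee_pos'],4),'rot',np.round(o['tool_rot'],1),'gap',round(o['finger_gap'],4),'F',round(o['finger_force'],1),np.round(o['contact_force'],1))
print('now-axes units',np.round(R.T@(np.array(a[:3])-o['ee_pos'])/.025,2))
if len(a)>3:
    d=(y-a[3]+180)%360-180; print('turn units',round(np.radians(d)/.08,2))
    R2=Ro.from_euler('xyz',[180,0,a[3]],degrees=True).as_matrix(); print('if turned first',np.round(R2.T@(np.array(a[:3])-o['ee_pos'])/.025,2))
E
python3 go.py .6265 -.0892 .05 4
python3 - <<'E'
from h import *
c,f=cap('top')
for n,u,v,z in(('floor TL',141.5,166.6,.02),('floor TR',220,173,.02),('cab TL',105+120/3.7,45+47/3.7,.085),('cab TR',105+497/3.7,45+80/3.7,.085),('cab BR',105+458/3.7,45+438/3.7,.085),('cab BL',105+67/3.7,45+402/3.7,.085),('front L',115,236,.074),('front R',222,245,.074),('lipL',148,246,.066),('lipR',186,248,.066)):
    print(n,np.round(ray(c,u,v,z)[:2],4))
E
```

```text
t 0.3 ee [0.2247 0.5831 0.2311] rot [-180.     0.   158.9] gap 0.0849 F 0.0 [-0.8  0.5  0.5]
now-axes units [-24.67 -19.31   7.25]
turn units 33.8
if turned first [14.16 27.95  7.24]
floor TL [0.6391 0.3485]
floor TR [0.6247 0.1513]
cab TL [0.8952 0.3491]
cab TR [0.8739 0.1001]
cab BR [0.635  0.1164]
cab BL [0.6561 0.3666]
front L [0.4633 0.3763]
front R [0.4453 0.127 ]
lipL [0.4413 0.3012]
lipR [0.4377 0.2123]
```

Emit:
drive_tool([
  {"x": -1,"y": -0.78,"z": 0,"turn": 0},
  {"x": -1,"y": -0.78,"z": 0,"turn": 0},
], hand=1)

```text
clock: 0.52
ee_pos: [0.2565, 0.5288, 0.2308]
tool_rot: [-180.0, -0.0, 159.1]
contact_force: [1.6, 0.4, -0.1]
finger_gap: 0.0851
finger_force: 0.0
```

Emit:
drive_tool([
  {"x": -1,"y": -0.78,"z": 0,"turn": 0},
  {"x": -1,"y": -0.78,"z": 0,"turn": 0},
  {"x": -1,"y": -0.78,"z": 0,"turn": 0},
  {"x": -1,"y": -0.78,"z": 0,"turn": 0},
  {"x": -1,"y": -0.78,"z": 0,"turn": 0},
  {"x": -1,"y": -0.78,"z": 0,"turn": 0},
  {"x": -1,"y": -0.78,"z": 0,"turn": 0},
  {"x": -1,"y": -0.78,"z": 0,"turn": 0},
  {"x": -1,"y": -0.78,"z": 0,"turn": 0},
  {"x": -1,"y": -0.78,"z": 0,"turn": 0},
  {"x": -1,"y": -0.78,"z": 0,"turn": 0},
  {"x": -1,"y": -0.78,"z": 0,"turn": 0},
  {"x": -1,"y": -0.78,"z": 0,"turn": 0},
  {"x": -1,"y": -0.78,"z": 0,"turn": 0},
  {"x": -1,"y": -0.78,"z": 0,"turn": 0},
  {"x": -1,"y": -0.78,"z": 0,"turn": 0},
  {"x": -1,"y": -0.78,"z": 0,"turn": 0},
  {"x": -1,"y": -0.78,"z": 0,"turn": 0},
  {"x": -1,"y": -0.78,"z": 0,"turn": 0},
  {"x": -1,"y": -0.78,"z": 0,"turn": 0},
])

```text
clock: 2.18
ee_pos: [0.5843, -0.0162, 0.2314]
tool_rot: [180.0, 0.0, 158.9]
contact_force: [-0.8, 1.3, 0.9]
finger_gap: 0.0853
finger_force: 0.0
```

Emit:
drive_tool([
  {"x": -0.9,"y": -0.72,"z": 0,"turn": 0},
  {"x": -0.9,"y": -0.72,"z": 0,"turn": 0},
  {"x": -0.9,"y": -0.72,"z": 0,"turn": 0},
  {"x": 0,"y": 0,"z": 0,"turn": 1},
  {"x": 0,"y": 0,"z": 0,"turn": 1},
  {"x": 0,"y": 0,"z": 0,"turn": 1},
  {"x": 0,"y": 0,"z": 0,"turn": 1},
  {"x": 0,"y": 0,"z": 0,"turn": 1},
  {"x": 0,"y": 0,"z": 0,"turn": 1},
  {"x": 0,"y": 0,"z": 0,"turn": 1},
  {"x": 0,"y": 0,"z": 0,"turn": 1},
  {"x": 0,"y": 0,"z": 0,"turn": 1},
  {"x": 0,"y": 0,"z": 0,"turn": 1},
  {"x": 0,"y": 0,"z": 0,"turn": 1},
  {"x": 0,"y": 0,"z": 0,"turn": 1},
  {"x": 0,"y": 0,"z": 0,"turn": 1},
  {"x": 0,"y": 0,"z": 0,"turn": 1},
  {"x": 0,"y": 0,"z": 0,"turn": 1},
  {"x": 0,"y": 0,"z": 0,"turn": 1},
  {"x": 0,"y": 0,"z": 0,"turn": 1},
])

```text
clock: 3.85
ee_pos: [0.6272, -0.0894, 0.2313]
tool_rot: [-180.0, -0.0, 80.8]
contact_force: [0.1, 0.8, 0.1]
finger_gap: 0.0854
finger_force: 0.0
```

Emit:
drive_tool([
  {"x": 0,"y": 0,"z": 0,"turn": 1},
  {"x": 0,"y": 0,"z": 0,"turn": 1},
  {"x": 0,"y": 0,"z": 0,"turn": 1},
  {"x": 0,"y": 0,"z": 0,"turn": 1},
  {"x": 0,"y": 0,"z": 0,"turn": 1},
  {"x": 0,"y": 0,"z": 0,"turn": 1},
  {"x": 0,"y": 0,"z": 0,"turn": 1},
  {"x": 0,"y": 0,"z": 0,"turn": 1},
  {"x": 0,"y": 0,"z": 0,"turn": 1},
  {"x": 0,"y": 0,"z": 0,"turn": 1},
  {"x": 0,"y": 0,"z": 0,"turn": 1},
  {"x": 0,"y": 0,"z": 0,"turn": 1},
  {"x": 0,"y": 0,"z": 0,"turn": 1},
  {"x": 0,"y": 0,"z": 0,"turn": 1},
  {"x": 0,"y": 0,"z": 0,"turn": 1},
  {"x": 0,"y": 0,"z": 0,"turn": 1},
  {"x": 0,"y": 0,"z": 0,"turn": 0.8},
  {"x": 0,"y": 0,"z": 0,"turn": 0},
  {"x": 0,"y": 0,"z": 0,"turn": 0},
])

```text
clock: 5.43
ee_pos: [0.6273, -0.0894, 0.2312]
tool_rot: [180.0, 0.0, 4.1]
contact_force: [0.3, -0.5, 0.6]
finger_gap: 0.0857
finger_force: 0.0
```

```bash
python3 go.py .6265 -.0892 .05 4
```

```text
t 5.4 ee [ 0.6273 -0.0894  0.2312] rot [180.    0.    4.1] gap 0.0857 F 0.0 [ 0.3 -0.5  0.6]
now-axes units [-0.03 -0.01  7.25]
turn units 0.03
if turned first [-0.03 -0.01  7.25]
```

Emit:
drive_tool([
  {"x": 0,"y": 0,"z": 1,"turn": 0},
  {"x": 0,"y": 0,"z": 1,"turn": 0},
  {"x": 0,"y": 0,"z": 1,"turn": 0},
  {"x": 0,"y": 0,"z": 1,"turn": 0},
  {"x": 0,"y": 0,"z": 1,"turn": 0},
  {"x": 0,"y": 0,"z": 0.8,"turn": 0},
  {"x": 0,"y": 0,"z": 0.7,"turn": 0},
  {"x": 0,"y": 0,"z": 0.6,"turn": 0},
  {"x": 0,"y": 0,"z": 0,"turn": 0},
])

```text
clock: 6.18
ee_pos: [0.626, -0.0892, 0.0512]
tool_rot: [-180.0, 0.2, 4.1]
contact_force: [0.2, 0.8, -0.0]
finger_gap: 0.0858
finger_force: 0.0
```

Emit:
drive_tool([
  {"x": 0,"y": 0,"z": 0,"turn": 0},
  {"x": 0,"y": 0,"z": 0,"turn": 0},
  {"x": 0,"y": 0,"z": 0,"turn": 0},
  {"x": 0,"y": 0,"z": 0,"turn": 0},
  {"x": 0,"y": 0,"z": 0,"turn": 0},
  {"x": 0,"y": 0,"z": 0,"turn": 0},
  {"x": 0,"y": 0,"z": 0,"turn": 0},
  {"x": 0,"y": 0,"z": 0,"turn": 0},
  {"x": 0,"y": 0,"z": 0,"turn": 0},
  {"x": 0,"y": 0,"z": 0,"turn": 0},
], hand=-1)

```text
clock: 7.02
ee_pos: [0.6275, -0.0897, 0.0544]
tool_rot: [180.0, -0.0, 4.0]
contact_force: [-1.6, 1.1, 6.9]
finger_gap: 0.0127
finger_force: 58.6
```

Emit:
drive_tool([
  {"x": -0.1,"y": 0,"z": -0.1,"turn": 0},
  {"x": -0.18,"y": 0,"z": 0,"turn": 0},
  {"x": -0.18,"y": 0,"z": 0,"turn": 0},
  {"x": -0.18,"y": 0,"z": 0,"turn": 0},
  {"x": -0.18,"y": 0,"z": 0,"turn": 0},
  {"x": -0.18,"y": 0,"z": 0,"turn": 0},
  {"x": -0.18,"y": 0,"z": 0,"turn": 0},
  {"x": -0.16,"y": 0,"z": 0,"turn": 0},
  {"x": -0.04,"y": 0,"z": 0,"turn": 0},
  {"x": 0,"y": 0,"z": 0,"turn": 0},
  {"x": 0,"y": 0,"z": 0,"turn": 0},
])

```text
clock: 7.93
ee_pos: [0.5925, -0.0921, 0.0547]
tool_rot: [179.9, 0.0, 4.0]
contact_force: [13.5, -6.7, -37.3]
finger_gap: 0.0127
finger_force: 60.7
```

Emit:
drive_tool([
  {"x": 0,"y": 0,"z": 0,"turn": 0},
  {"x": 0,"y": 0,"z": 0,"turn": 0},
  {"x": 0,"y": 0,"z": 0,"turn": 0},
  {"x": 0,"y": 0,"z": 0,"turn": 0},
  {"x": 0,"y": 0,"z": 0,"turn": 0},
  {"x": 0,"y": 0,"z": 0,"turn": 0},
  {"x": 0,"y": 0,"z": -1,"turn": 0},
  {"x": 0,"y": 0,"z": -1,"turn": 0},
  {"x": 0,"y": 0,"z": -1,"turn": 0},
  {"x": 0,"y": 0,"z": -1,"turn": 0},
  {"x": 0,"y": 0,"z": 0,"turn": 0},
], hand=1)

```text
clock: 8.85
ee_pos: [0.5945, -0.0927, 0.1607]
tool_rot: [180.0, -0.3, 4.0]
contact_force: [-0.2, -0.2, -0.1]
finger_gap: 0.0856
finger_force: 0.0
```

```bash
python3 go.py .6765 -.0855 .031 4
python3 - <<'E'
from h import *
c,f=cap('scene');cv2.imwrite('pics/s2.png',cv2.resize(f[150:300,260:460],None,fx=3.5,fy=3.5,interpolation=cv2.INTER_CUBIC))
E
```

```text
t 8.8 ee [ 0.5945 -0.0927  0.1607] rot [180.   -0.3   4. ] gap 0.0856 F 0.0 [-0.2 -0.2 -0.1]
now-axes units [ 3.27 -0.06  5.2 ]
turn units -0.0
if turned first [ 3.29 -0.06  5.19]
```

View pics/s2.png

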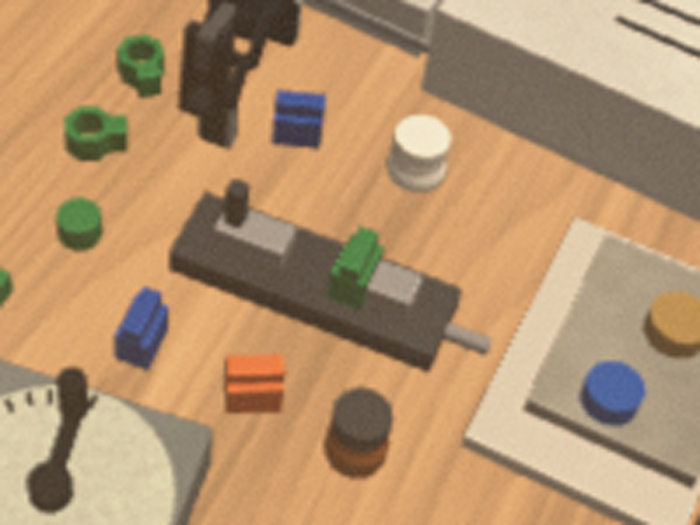

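The jaw has slid to about 35 mm open, with the post now at crop (236,200). The pendant stands freely against the fixed jaw at (355,268). Next I'll grasp the pendant on its y sides.

Emit:
drive_tool([
  {"x": 0.9,"y": 0,"z": 0,"turn": 0},
  {"x": 0.9,"y": 0,"z": 0,"turn": 0},
  {"x": 0.9,"y": -0.06,"z": 0,"turn": 0},
  {"x": 0.6,"y": 0,"z": 0,"turn": 0},
  {"x": 0,"y": 0,"z": 1,"turn": 0},
  {"x": 0,"y": 0,"z": 1,"turn": 0},
  {"x": 0,"y": 0,"z": 1,"turn": 0},
  {"x": 0,"y": 0,"z": 0.9,"turn": 0},
  {"x": 0,"y": 0,"z": 0.6,"turn": 0},
  {"x": 0,"y": 0,"z": 0.4,"turn": 0},
  {"x": 0,"y": 0,"z": 0,"turn": 0},
  {"x": 0,"y": 0,"z": 0,"turn": 0},
])

```text
clock: 9.9
ee_pos: [0.6751, -0.085, 0.0341]
tool_rot: [180.0, 0.0, 4.0]
contact_force: [0.0, 0.3, 0.3]
finger_gap: 0.0855
finger_force: 0.0
```

Emit:
drive_tool([
  {"x": 0,"y": 0,"z": 0,"turn": 0},
  {"x": 0,"y": 0,"z": 0,"turn": 0},
  {"x": 0,"y": 0,"z": 0,"turn": 0},
  {"x": 0,"y": 0,"z": 0,"turn": 0},
  {"x": 0,"y": 0,"z": 0,"turn": 0},
  {"x": 0,"y": 0,"z": 0,"turn": 0},
  {"x": 0,"y": 0,"z": 0,"turn": 0},
  {"x": 0,"y": 0,"z": 0,"turn": 0},
  {"x": 0,"y": 0,"z": 0,"turn": 0},
  {"x": 0,"y": 0,"z": 0,"turn": 0},
], hand=-1)

```text
clock: 10.73
ee_pos: [0.6754, -0.0847, 0.0347]
tool_rot: [180.0, -0.1, 4.0]
contact_force: [-1.9, 1.7, 6.9]
finger_gap: 0.0346
finger_force: 60.7
```

Emit:
drive_tool([
  {"x": 0,"y": 0,"z": -0.3,"turn": 0},
  {"x": 0,"y": 0,"z": -0.6,"turn": 0},
  {"x": 0,"y": 0,"z": -1,"turn": 0},
  {"x": 0,"y": 0,"z": -1,"turn": 0},
  {"x": 0,"y": 0,"z": -1,"turn": 0},
  {"x": 0,"y": 0,"z": -0.6,"turn": 0},
  {"x": 0,"y": 0,"z": -0.3,"turn": 0},
  {"x": 0,"y": 0,"z": 0,"turn": 1},
  {"x": 0,"y": 0,"z": 0,"turn": 0.96},
  {"x": 0,"y": 0,"z": 0,"turn": 0},
  {"x": 0,"y": 0,"z": 0,"turn": 0},
])

```text
clock: 11.65
ee_pos: [0.6748, -0.0845, 0.1533]
tool_rot: [180.0, 0.1, -4.8]
contact_force: [-0.3, 0.5, -1.2]
finger_gap: 0.0354
finger_force: 59.9
```

```bash
python3 go.py .5926 .1957 .035 -5
```

```text
t 11.7 ee [ 0.6748 -0.0845  0.1533] rot [ 1.8e+02  1.0e-01 -4.8e+00] gap 0.0354 F 59.9 [-0.3  0.5 -1.2]
now-axes units [ -4.22 -10.89   4.73]
turn units 0.03
if turned first [ -4.25 -10.88   4.73]
```

Emit:
drive_tool([
  {"x": -0.25,"y": -0.5,"z": 0,"turn": 0},
  {"x": -0.35,"y": -0.9,"z": 0,"turn": 0},
  {"x": -0.35,"y": -0.9,"z": 0,"turn": 0},
  {"x": -0.35,"y": -0.9,"z": 0,"turn": 0},
  {"x": -0.35,"y": -0.9,"z": 0,"turn": 0},
  {"x": -0.35,"y": -0.9,"z": 0,"turn": 0},
  {"x": -0.35,"y": -0.9,"z": 0,"turn": 0},
  {"x": -0.35,"y": -0.9,"z": 0,"turn": 0},
  {"x": -0.35,"y": -0.9,"z": 0,"turn": 0},
  {"x": -0.35,"y": -0.9,"z": 0,"turn": 0},
  {"x": -0.35,"y": -0.9,"z": 0,"turn": 0},
  {"x": -0.35,"y": -0.9,"z": 0,"turn": 0},
  {"x": -0.13,"y": -0.49,"z": 0,"turn": 0},
  {"x": 0,"y": 0,"z": 0,"turn": 0},
  {"x": 0,"y": 0,"z": 0,"turn": 0},
])

```text
clock: 12.9
ee_pos: [0.5933, 0.1957, 0.1536]
tool_rot: [180.0, 0.0, -4.9]
contact_force: [1.5, -0.6, -0.3]
finger_gap: 0.0349
finger_force: 59.9
```

```bash
python3 go.py .5926 .1957 .035 -5; python3 - <<'E'
from h import *
c,f=cap('top');cv2.imwrite('pics/t3.png',cv2.resize(f[90:290,90:410],None,fx=2.4,fy=2.4,interpolation=cv2.INTER_CUBIC))
E
```

```text
t 12.9 ee [0.5933 0.1957 0.1536] rot [180.    0.   -4.9] gap 0.0349 F 59.9 [ 1.5 -0.6 -0.3]
now-axes units [-0.03 -0.    4.74]
turn units 0.03
if turned first [-0.03  0.    4.74]
```

View pics/t3.png

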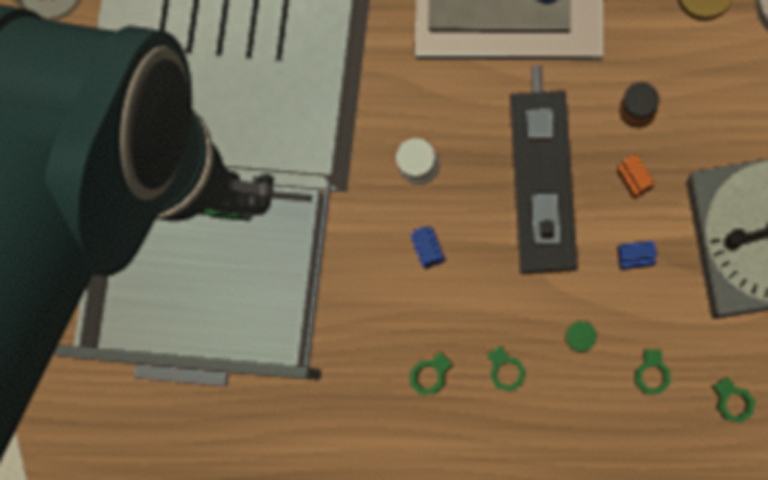

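The gripper holds the pendant over the back right of the drawer at crop (230,205). Both vise jaws show apart at (540,125) and (545,215). I'll lower and release it.

Emit:
drive_tool([
  {"x": 0,"y": 0,"z": 1,"turn": 0},
  {"x": 0,"y": 0,"z": 1,"turn": 0},
  {"x": 0,"y": 0,"z": 1,"turn": 0},
  {"x": 0,"y": 0,"z": 0.9,"turn": 0},
  {"x": 0,"y": 0,"z": 0.5,"turn": 0},
  {"x": 0,"y": 0,"z": 0.3,"turn": 0},
  {"x": 0,"y": 0,"z": 0,"turn": 0},
  {"x": 0,"y": 0,"z": 0,"turn": 0},
  {"x": 0,"y": 0,"z": 0,"turn": 0},
])

```text
clock: 13.7
ee_pos: [0.5941, 0.1956, 0.0376]
tool_rot: [-180.0, -0.1, -5.0]
contact_force: [0.3, -0.8, -0.7]
finger_gap: 0.035
finger_force: 59.9
```

Emit:
drive_tool([
  {"x": 0,"y": 0,"z": 0,"turn": 0},
  {"x": 0,"y": 0,"z": 0,"turn": 0},
  {"x": 0,"y": 0,"z": 0,"turn": 0},
  {"x": 0,"y": 0,"z": 0,"turn": 0},
  {"x": 0,"y": 0,"z": 0,"turn": 0},
  {"x": 0,"y": 0,"z": -0.3,"turn": 0},
  {"x": 0,"y": 0,"z": -0.6,"turn": 0},
  {"x": 0,"y": 0,"z": -1,"turn": 0},
  {"x": 0,"y": 0,"z": -1,"turn": 0},
  {"x": 0,"y": 0,"z": -1,"turn": 0},
  {"x": 0,"y": 0,"z": -0.8,"turn": 0},
  {"x": 0,"y": 0,"z": 0,"turn": 0},
  {"x": 0,"y": 0,"z": 0,"turn": 0},
], hand=0.3)

```text
clock: 14.78
ee_pos: [0.5939, 0.1959, 0.1557]
tool_rot: [-179.9, -0.1, -5.0]
contact_force: [-0.2, 0.3, 0.3]
finger_gap: 0.0553
finger_force: 0.0
```

```bash
python3 - <<'E'
from h import *
for n in('top','scene'):
    c,f=cap(n)
    for q,a,d,ar,ce in rings(c,f): print(n,np.round(q,4),a and round(a),round(d,4),ar,np.round(ce))
E
python3 go.py .4425 .031 .12 -50
```

```text
top [0.5981 0.2033] None 0 141 [199. 184.]
top [0.4817 0.6645] None 0 17 [ 11. 228.]
top [ 0.487  -0.1275] None 0 112 [332. 230.]
top [0.4526 0.6792] None 0 21 [  3. 240.]
top [ 0.4481 -0.0536] 30 0.0076 95 [300. 243.]
top [0.4439 0.0283] -48 0.0057 106 [269. 245.]
top [ 0.4466 -0.2003] 3 0.006 102 [361. 244.]
top [ 0.4196 -0.2842] 30 0.0062 116 [395. 256.]
top [0.4138 0.5744] None 0 20 [ 44. 257.]
top [0.3643 0.6159] None 0 55 [ 25. 277.]
top [0.3675 0.5902] None 0 24 [ 36. 276.]
top [0.3722 0.5741] None 0 17 [ 43. 274.]
top [0.3083 0.6184] 180 0.1018 2040 [ 17. 344.]
top [0.2139 0.5658] None 0 15 [ 40. 341.]
scene [0.5896 0.234 ] None 0 81 [380. 140.]
scene [0.4414 0.0362] -48 0.0111 72 [301. 167.]
scene [ 0.4467 -0.0468] 0 0.0059 72 [287. 186.]
scene [ 0.4875 -0.1244] None 0 91 [282. 212.]
scene [ 0.445  -0.1958] -17 0.0078 97 [253. 227.]
scene [ 0.4183 -0.2808] 16 0.0069 106 [222. 247.]
t 14.9 ee [0.593  0.1958 0.1538] rot [-180.    0.   -5.] gap 0.0555 F 0.0 [0.5 0.5 0.4]
now-axes units [-5.43  7.09  1.35]
turn units 9.82
if turned first [1.18 8.85 1.35]
```

The pendant is in the drawer. Next is ring A (head at -50°, so grip yaw 130°).

Emit:
drive_tool([
  {"x": -0.66,"y": 0.9,"z": 0,"turn": 0},
  {"x": -0.66,"y": 0.9,"z": 0,"turn": 0},
  {"x": -0.66,"y": 0.9,"z": 0,"turn": 0},
  {"x": -0.66,"y": 0.9,"z": 0,"turn": 0},
  {"x": -0.66,"y": 0.9,"z": 0,"turn": 0},
  {"x": -0.66,"y": 0.9,"z": 0,"turn": 0},
  {"x": -0.66,"y": 0.9,"z": 0,"turn": 0},
  {"x": -0.69,"y": 0.91,"z": 0,"turn": 0},
  {"x": 0,"y": 0,"z": 0,"turn": -1},
  {"x": 0,"y": 0,"z": 0,"turn": -1},
  {"x": 0,"y": 0,"z": 0,"turn": -1},
  {"x": 0,"y": 0,"z": 0,"turn": -1},
  {"x": 0,"y": 0,"z": 0,"turn": -1},
  {"x": 0,"y": 0,"z": 0,"turn": -1},
  {"x": 0,"y": 0,"z": 0,"turn": -1},
  {"x": 0,"y": 0,"z": 0,"turn": -1},
  {"x": 0,"y": 0,"z": 0,"turn": -1},
  {"x": 0,"y": 0,"z": 0,"turn": -1},
  {"x": 0,"y": 0,"z": 0,"turn": -1},
  {"x": 0,"y": 0,"z": 0,"turn": -1},
], hand=1)

```text
clock: 16.55
ee_pos: [0.445, 0.0275, 0.1534]
tool_rot: [-180.0, 0.1, 50.2]
contact_force: [0.7, 0.1, -0.3]
finger_gap: 0.0848
finger_force: 0.0
```

Emit:
drive_tool([
  {"x": 0,"y": 0,"z": 0,"turn": -1},
  {"x": 0,"y": 0,"z": 0,"turn": -1},
  {"x": 0,"y": 0,"z": 0,"turn": -1},
  {"x": 0,"y": 0,"z": 0,"turn": -1},
  {"x": 0,"y": 0,"z": 0,"turn": -1},
  {"x": 0,"y": 0,"z": 0,"turn": -1},
  {"x": 0,"y": 0,"z": 0,"turn": -1},
  {"x": 0,"y": 0,"z": 0,"turn": -1},
  {"x": 0,"y": 0,"z": 0,"turn": -1},
  {"x": 0,"y": 0,"z": 0,"turn": -1},
  {"x": 0,"y": 0,"z": 0,"turn": -1},
  {"x": 0,"y": 0,"z": 0,"turn": -1},
  {"x": 0,"y": 0,"z": 0,"turn": -1},
  {"x": 0,"y": 0,"z": 0,"turn": -1},
  {"x": 0,"y": 0,"z": 0,"turn": -1},
  {"x": 0,"y": 0,"z": 0,"turn": -1},
  {"x": 0,"y": 0,"z": 0,"turn": -1},
  {"x": 0,"y": 0,"z": 0,"turn": -0.5},
  {"x": 0,"y": 0,"z": 0,"turn": 0},
  {"x": 0,"y": 0,"z": 0,"turn": 0},
])

```text
clock: 18.22
ee_pos: [0.4451, 0.0275, 0.1535]
tool_rot: [-179.9, -0.0, 130.1]
contact_force: [-0.0, -0.3, -0.0]
finger_gap: 0.0853
finger_force: 0.0
```

```bash
python3 go.py .445 .028 .005 130; python3 - <<'E'
from h import *
c,f=cap('scene')
for q,a,d,ar,ce in rings(c,f): print(np.round(q,4),a and round(a),ar,np.round(ce))
E
```

```text
t 18.2 ee [0.4451 0.0275 0.1535] rot [-179.9   -0.   130.1] gap 0.0853 F 0.0 [-0.  -0.3 -0. ]
now-axes units [0.02 0.01 5.94]
turn units 0.03
if turned first [0.02 0.01 5.94]
[0.5894 0.2343] None 81 [380. 140.]
[0.4417 0.0364] -50 72 [300. 167.]
[ 0.4464 -0.0469] -3 73 [287. 186.]
[ 0.4876 -0.1243] None 92 [282. 212.]
[ 0.4452 -0.1955] -20 95 [253. 227.]
[ 0.4186 -0.281 ] 18 112 [222. 247.]
```

Emit:
drive_tool([
  {"x": 0,"y": 0,"z": 1,"turn": 0},
  {"x": 0,"y": 0,"z": 1,"turn": 0},
  {"x": 0,"y": 0,"z": 1,"turn": 0},
  {"x": 0,"y": 0,"z": 1,"turn": 0},
  {"x": 0,"y": 0,"z": 0.9,"turn": 0},
  {"x": 0,"y": 0,"z": 0.6,"turn": 0},
  {"x": 0,"y": 0,"z": 0.4,"turn": 0},
  {"x": 0,"y": 0,"z": 0,"turn": 0},
  {"x": 0,"y": 0,"z": 0,"turn": 0},
])

```text
clock: 19.02
ee_pos: [0.4454, 0.0274, 0.0065]
tool_rot: [-180.0, -0.0, 130.2]
contact_force: [0.2, 0.0, 0.8]
finger_gap: 0.0856
finger_force: 0.0
```

Emit:
drive_tool([
  {"x": 0,"y": 0,"z": 0,"turn": 0},
  {"x": 0,"y": 0,"z": 0,"turn": 0},
  {"x": 0,"y": 0,"z": 0,"turn": 0},
  {"x": 0,"y": 0,"z": 0,"turn": 0},
  {"x": 0,"y": 0,"z": 0,"turn": 0},
  {"x": 0,"y": 0,"z": 0,"turn": 0},
  {"x": 0,"y": 0,"z": 0,"turn": 0},
  {"x": 0,"y": 0,"z": 0,"turn": 0},
  {"x": 0,"y": 0,"z": 0,"turn": 0},
  {"x": 0,"y": 0,"z": 0,"turn": 0},
], hand=-1)

```text
clock: 19.85
ee_pos: [0.4458, 0.0279, 0.0071]
tool_rot: [179.9, 0.0, 130.2]
contact_force: [-4.3, -0.5, 20.4]
finger_gap: 0.0326
finger_force: 57.7
```

Emit:
drive_tool([
  {"x": 0,"y": 0,"z": -0.3,"turn": 0},
  {"x": 0,"y": 0,"z": -0.6,"turn": 0},
  {"x": 0,"y": 0,"z": -1,"turn": 0},
  {"x": 0,"y": 0,"z": -1,"turn": 0},
  {"x": 0,"y": 0,"z": -1,"turn": 0},
  {"x": 0,"y": 0,"z": -0.8,"turn": 0},
  {"x": 0,"y": 0,"z": -0.6,"turn": 0},
  {"x": 0,"y": 0,"z": -0.3,"turn": 0},
  {"x": 0,"y": 0,"z": 0,"turn": 0},
  {"x": 0,"y": 0,"z": 0,"turn": 0},
])

```text
clock: 20.68
ee_pos: [0.4453, 0.0279, 0.1461]
tool_rot: [180.0, -0.0, 130.3]
contact_force: [-0.6, -0.1, -0.5]
finger_gap: 0.0326
finger_force: 60.2
```

```bash
python3 go.py .5113 .3028 .025 130
```

```text
t 20.7 ee [0.4453 0.0279 0.1461] rot [180.   -0.  130.3] gap 0.0326 F 60.2 [-0.6 -0.1 -0.5]
now-axes units [6.69 9.12 4.85]
turn units 0.05
if turned first [6.73 9.09 4.84]
```

Emit:
drive_tool([
  {"x": 0.37,"y": 0.5,"z": 0,"turn": 0},
  {"x": 0.66,"y": 0.9,"z": 0,"turn": 0},
  {"x": 0.66,"y": 0.9,"z": 0,"turn": 0},
  {"x": 0.66,"y": 0.9,"z": 0,"turn": 0},
  {"x": 0.66,"y": 0.9,"z": 0,"turn": 0},
  {"x": 0.66,"y": 0.9,"z": 0,"turn": 0},
  {"x": 0.66,"y": 0.9,"z": 0,"turn": 0},
  {"x": 0.66,"y": 0.9,"z": 0,"turn": 0},
  {"x": 0.66,"y": 0.9,"z": 0,"turn": 0},
  {"x": 0.66,"y": 0.9,"z": 0,"turn": 0},
  {"x": 0.38,"y": 0.52,"z": 0,"turn": 0},
  {"x": 0,"y": 0,"z": 0,"turn": 0},
  {"x": 0,"y": 0,"z": 0,"turn": 0},
])

```text
clock: 21.77
ee_pos: [0.5109, 0.3027, 0.1444]
tool_rot: [-179.9, 0.0, 130.3]
contact_force: [0.5, -0.4, -0.3]
finger_gap: 0.0325
finger_force: 60.2
```

```bash
python3 go.py .5113 .3028 .029 130; python3 - <<'E'
from h import *
c,f=cap('top')
for q,a,d,ar,ce in rings(c,f): print(np.round(q,4),a and round(a),ar,np.round(ce))
E
```

```text
t 21.8 ee [0.5109 0.3027 0.1444] rot [-179.9    0.   130.3] gap 0.0325 F 60.2 [ 0.5 -0.4 -0.3]
now-axes units [-0.01  0.03  4.62]
turn units 0.06
if turned first [-0.01  0.02  4.62]
[0.5986 0.2046] None 142 [199. 184.]
[0.5784 0.6219] None 16 [ 32. 190.]
[0.5805 0.6484] None 15 [ 21. 189.]
[0.5664 0.6846] -161 3834 [ 22. 258.]
[0.5361 0.3532] None 123 [138. 208.]
[0.4983 0.5488] None 21 [ 58. 222.]
[ 0.487  -0.1275] None 112 [332. 230.]
[ 0.4484 -0.0535] 31 95 [300. 243.]
[ 0.4467 -0.2004] 3 102 [362. 244.]
[ 0.4196 -0.2842] 30 116 [395. 256.]
[0.2209 0.6347] -168 1490 [ 14. 365.]
```

Emit:
drive_tool([
  {"x": 0,"y": 0,"z": 1,"turn": 0},
  {"x": 0,"y": 0,"z": 1,"turn": 0},
  {"x": 0,"y": 0,"z": 1,"turn": 0},
  {"x": 0,"y": 0,"z": 0.8,"turn": 0},
  {"x": 0,"y": 0,"z": 0.5,"turn": 0},
  {"x": 0,"y": 0,"z": 0.3,"turn": 0},
  {"x": 0,"y": 0,"z": 0,"turn": 0},
  {"x": 0,"y": 0,"z": 0,"turn": 0},
])

```text
clock: 22.48
ee_pos: [0.5118, 0.3023, 0.0318]
tool_rot: [180.0, 0.0, 130.2]
contact_force: [-0.1, 0.6, -0.2]
finger_gap: 0.0322
finger_force: 60.2
```

Emit:
drive_tool([
  {"x": 0,"y": 0,"z": 0,"turn": 0},
  {"x": 0,"y": 0,"z": 0,"turn": 0},
  {"x": 0,"y": 0,"z": 0,"turn": 0},
  {"x": 0,"y": 0,"z": 0,"turn": 0},
  {"x": 0,"y": 0,"z": 0,"turn": 0},
  {"x": 0,"y": 0,"z": -0.3,"turn": 0},
  {"x": 0,"y": 0,"z": -0.6,"turn": 0},
  {"x": 0,"y": 0,"z": -1,"turn": 0},
  {"x": 0,"y": 0,"z": -1,"turn": 0},
  {"x": 0,"y": 0,"z": -1,"turn": 0},
  {"x": 0,"y": 0,"z": -0.7,"turn": 0},
  {"x": 0,"y": 0,"z": 0,"turn": 0},
], hand=0.15)

```text
clock: 23.48
ee_pos: [0.513, 0.3033, 0.1505]
tool_rot: [179.7, 0.0, 130.2]
contact_force: [0.3, -0.1, 0.2]
finger_gap: 0.0487
finger_force: 0.0
```

Emit:
drive_tool([
  {"x": -0.78,"y": -0.92,"z": 0,"turn": 0},
  {"x": -0.78,"y": -0.92,"z": 0,"turn": 0},
  {"x": -0.78,"y": -0.92,"z": 0,"turn": 0},
  {"x": -0.78,"y": -0.92,"z": 0,"turn": 0},
  {"x": -0.78,"y": -0.92,"z": 0,"turn": 0},
  {"x": -0.78,"y": -0.92,"z": 0,"turn": 0},
  {"x": -0.78,"y": -0.92,"z": 0,"turn": 0},
  {"x": -0.78,"y": -0.92,"z": 0,"turn": 0},
  {"x": -0.78,"y": -0.92,"z": 0,"turn": 0},
  {"x": -0.78,"y": -0.92,"z": 0,"turn": 0},
  {"x": -0.78,"y": -0.92,"z": 0,"turn": 0},
  {"x": -0.75,"y": -0.94,"z": 0,"turn": 0},
  {"x": 0,"y": 0,"z": 0,"turn": 1},
  {"x": 0,"y": 0,"z": 0,"turn": 1},
  {"x": 0,"y": 0,"z": 0,"turn": 1},
  {"x": 0,"y": 0,"z": 0,"turn": 1},
  {"x": 0,"y": 0,"z": 0,"turn": 1},
  {"x": 0,"y": 0,"z": 0,"turn": 1},
  {"x": 0,"y": 0,"z": 0,"turn": 1},
  {"x": 0,"y": 0,"z": 0,"turn": 1},
], hand=1)

```text
clock: 25.15
ee_pos: [0.4509, -0.054, 0.1464]
tool_rot: [180.0, -0.0, 93.3]
contact_force: [-0.5, -0.6, 0.4]
finger_gap: 0.0855
finger_force: 0.0
```

Emit:
drive_tool([
  {"x": 0,"y": 0,"z": 0,"turn": 1},
  {"x": 0,"y": 0,"z": 0,"turn": 1},
  {"x": 0,"y": 0,"z": 0,"turn": 1},
  {"x": 0,"y": 0,"z": 0,"turn": 1},
  {"x": 0,"y": 0,"z": 0,"turn": 1},
  {"x": 0,"y": 0,"z": 0,"turn": 1},
  {"x": 0,"y": 0,"z": 0,"turn": 1},
  {"x": 0,"y": 0,"z": 0,"turn": 1},
  {"x": 0,"y": 0,"z": 0,"turn": 1},
  {"x": 0,"y": 0,"z": 0,"turn": 1},
  {"x": 0,"y": 0,"z": 0,"turn": 1},
  {"x": 0,"y": 0,"z": 0,"turn": 1},
  {"x": 0,"y": 0,"z": 0,"turn": 1},
  {"x": 0,"y": 0,"z": 0,"turn": 0.8},
  {"x": 0,"y": 0,"z": 0,"turn": 0},
  {"x": 0,"y": 0,"z": 0,"turn": 0},
])

```text
clock: 26.48
ee_pos: [0.4509, -0.054, 0.1463]
tool_rot: [180.0, 0.0, 30.4]
contact_force: [0.0, -0.2, 0.7]
finger_gap: 0.0855
finger_force: 0.0
```

```bash
python3 go.py .4495 -.0535 .011 30; python3 - <<'E'
from h import *
for n in('top','scene'):
    c,f=cap(n)
    for q,a,d,ar,ce in rings(c,f): 
        if q[1]<.5: print(n,np.round(q,4),a and round(a),ar,np.round(ce))
E
```

```text
t 26.5 ee [ 0.4509 -0.054   0.1463] rot [180.    0.   30.4] gap 0.0855 F 0.0 [ 0.  -0.2  0.7]
now-axes units [-0.04 -0.05  5.41]
turn units 0.1
if turned first [-0.04 -0.05  5.41]
top [0.5985 0.2046] None 142 [199. 184.]
top [0.512 0.311] -41 138 [156. 216.]
top [ 0.4467 -0.2004] 3 104 [361. 244.]
top [ 0.4196 -0.2842] 30 116 [395. 256.]
scene [0.5013 0.3393] -66 73 [368. 112.]
scene [0.5896 0.2339] None 83 [380. 140.]
scene [ 0.446 -0.047] 2 73 [287. 186.]
scene [ 0.4875 -0.1244] None 91 [282. 212.]
scene [ 0.4451 -0.1955] -19 95 [253. 227.]
scene [ 0.4185 -0.281 ] 17 108 [222. 247.]
```

Emit:
drive_tool([
  {"x": 0,"y": 0,"z": 1,"turn": 0},
  {"x": 0,"y": 0,"z": 1,"turn": 0},
  {"x": 0,"y": 0,"z": 1,"turn": 0},
  {"x": 0,"y": 0,"z": 1,"turn": 0},
  {"x": 0,"y": 0,"z": 0.7,"turn": 0},
  {"x": 0,"y": 0,"z": 0.5,"turn": 0},
  {"x": 0,"y": 0,"z": 0.2,"turn": 0},
  {"x": 0,"y": 0,"z": 0,"turn": 0},
])

```text
clock: 27.25
ee_pos: [0.4506, -0.0542, 0.0108]
tool_rot: [-180.0, 0.1, 30.3]
contact_force: [-0.5, -0.5, 0.1]
finger_gap: 0.0856
finger_force: 0.0
```

Emit:
drive_tool([
  {"x": 0,"y": 0,"z": 0,"turn": 0},
  {"x": 0,"y": 0,"z": 0,"turn": 0},
  {"x": 0,"y": 0,"z": 0,"turn": 0},
  {"x": 0,"y": 0,"z": 0,"turn": 0},
  {"x": 0,"y": 0,"z": 0,"turn": 0},
  {"x": 0,"y": 0,"z": 0,"turn": 0},
  {"x": 0,"y": 0,"z": 0,"turn": 0},
  {"x": 0,"y": 0,"z": 0,"turn": 0},
  {"x": 0,"y": 0,"z": 0,"turn": 0},
  {"x": 0,"y": 0,"z": 0,"turn": 0},
], hand=-1)

```text
clock: 28.08
ee_pos: [0.4514, -0.0539, 0.0121]
tool_rot: [-180.0, -0.1, 30.3]
contact_force: [-3.4, 2.1, 19.4]
finger_gap: 0.0326
finger_force: 57.9
```

Emit:
drive_tool([
  {"x": 0,"y": 0,"z": -0.3,"turn": 0},
  {"x": 0,"y": 0,"z": -0.6,"turn": 0},
  {"x": 0,"y": 0,"z": -1,"turn": 0},
  {"x": 0,"y": 0,"z": -1,"turn": 0},
  {"x": 0,"y": 0,"z": -1,"turn": 0},
  {"x": 0,"y": 0,"z": -0.8,"turn": 0},
  {"x": 0,"y": 0,"z": -0.5,"turn": 0},
  {"x": 0,"y": 0,"z": -0.2,"turn": 0},
  {"x": 0,"y": 0,"z": 0,"turn": 0},
  {"x": 0,"y": 0,"z": 0,"turn": 0},
])

```text
clock: 28.92
ee_pos: [0.4509, -0.0537, 0.146]
tool_rot: [-180.0, -0.0, 30.3]
contact_force: [0.2, 0.4, -0.2]
finger_gap: 0.0322
finger_force: 60.4
```

```bash
python3 go.py .5029 .2032 .033 30
```

```text
t 28.9 ee [ 0.4509 -0.0537  0.146 ] rot [-180.    -0.    30.3] gap 0.0322 F 60.4 [ 0.2  0.4 -0.2]
now-axes units [ 6.99 -7.82  4.52]
turn units 0.07
if turned first [ 6.94 -7.86  4.52]
```

Emit:
drive_tool([
  {"x": 0.35,"y": -0.4,"z": 0,"turn": 0},
  {"x": 0.7,"y": -0.78,"z": 0,"turn": 0},
  {"x": 0.7,"y": -0.78,"z": 0,"turn": 0},
  {"x": 0.7,"y": -0.78,"z": 0,"turn": 0},
  {"x": 0.7,"y": -0.78,"z": 0,"turn": 0},
  {"x": 0.7,"y": -0.78,"z": 0,"turn": 0},
  {"x": 0.7,"y": -0.78,"z": 0,"turn": 0},
  {"x": 0.7,"y": -0.78,"z": 0,"turn": 0},
  {"x": 0.7,"y": -0.78,"z": 0,"turn": 0},
  {"x": 0.7,"y": -0.78,"z": 0,"turn": 0},
  {"x": 0.34,"y": -0.4,"z": 0,"turn": 0},
  {"x": 0,"y": 0,"z": 0,"turn": 0},
  {"x": 0,"y": 0,"z": 0,"turn": 0},
])

```text
clock: 30.0
ee_pos: [0.5029, 0.2024, 0.1454]
tool_rot: [180.0, 0.1, 30.3]
contact_force: [-0.8, -1.3, -0.4]
finger_gap: 0.032
finger_force: 60.4
```

```bash
python3 go.py .5029 .2032 .033 30; python3 - <<'E'
from h import *
for n in('top','scene'):
    c,f=cap(n)
    for q,a,d,ar,ce in rings(c,f): 
        if q[1]<.5: print(n,np.round(q,4),a and round(a),ar,np.round(ce))
E
```

```text
t 30.0 ee [0.5029 0.2024 0.1454] rot [1.80e+02 1.00e-01 3.03e+01] gap 0.032 F 60.4 [-0.8 -1.3 -0.4]
now-axes units [ 0.02 -0.03  4.49]
turn units 0.07
if turned first [ 0.02 -0.03  4.49]
top [0.5986 0.2039] None 148 [199. 183.]
top [0.5016 0.2417] None 57 [182. 222.]
top [ 0.487  -0.1274] None 111 [332. 230.]
top [ 0.4469 -0.2005] 4 101 [362. 244.]
top [ 0.4196 -0.2842] 30 116 [395. 256.]
scene [0.4165 0.3721] None 22 [348.  95.]
scene [0.452  0.3925] None 19 [361.  95.]
scene [0.5027 0.3401] -75 72 [368. 112.]
scene [0.5898 0.2344] None 81 [380. 140.]
scene [ 0.4872 -0.1244] None 89 [282. 212.]
scene [ 0.4451 -0.1955] -20 97 [253. 227.]
scene [ 0.4183 -0.2807] 14 106 [222. 247.]
```

Emit:
drive_tool([
  {"x": 0,"y": 0,"z": 1,"turn": 0},
  {"x": 0,"y": 0,"z": 1,"turn": 0},
  {"x": 0,"y": 0,"z": 1,"turn": 0},
  {"x": 0,"y": 0,"z": 0.7,"turn": 0},
  {"x": 0,"y": 0,"z": 0.5,"turn": 0},
  {"x": 0,"y": 0,"z": 0.27,"turn": 0},
  {"x": 0,"y": 0,"z": 0,"turn": 0},
  {"x": 0,"y": 0,"z": 0,"turn": 0},
])

```text
clock: 30.77
ee_pos: [0.5036, 0.2026, 0.0351]
tool_rot: [180.0, -0.0, 30.3]
contact_force: [-0.5, -0.8, -0.2]
finger_gap: 0.0319
finger_force: 60.4
```

Emit:
drive_tool([
  {"x": 0,"y": 0,"z": 0,"turn": 0},
  {"x": 0,"y": 0,"z": 0,"turn": 0},
  {"x": 0,"y": 0,"z": 0,"turn": 0},
  {"x": 0,"y": 0,"z": 0,"turn": 0},
  {"x": 0,"y": 0,"z": 0,"turn": 0},
  {"x": 0,"y": 0,"z": -0.3,"turn": 0},
  {"x": 0,"y": 0,"z": -0.6,"turn": 0},
  {"x": 0,"y": 0,"z": -1,"turn": 0},
  {"x": 0,"y": 0,"z": -1,"turn": 0},
  {"x": 0,"y": 0,"z": -1,"turn": 0},
  {"x": 0,"y": 0,"z": -0.6,"turn": 0},
  {"x": 0,"y": 0,"z": 0,"turn": 0},
], hand=0.15)

```text
clock: 31.77
ee_pos: [0.5046, 0.2032, 0.1511]
tool_rot: [-180.0, -0.3, 30.3]
contact_force: [0.4, -0.2, -0.2]
finger_gap: 0.0497
finger_force: 0.0
```

Emit:
drive_tool([
  {"x": -0.72,"y": 0.91,"z": 0,"turn": 0},
  {"x": -0.72,"y": 0.91,"z": 0,"turn": 0},
  {"x": -0.72,"y": 0.91,"z": 0,"turn": 0},
  {"x": -0.72,"y": 0.91,"z": 0,"turn": 0},
  {"x": -0.72,"y": 0.91,"z": 0,"turn": 0},
  {"x": -0.72,"y": 0.91,"z": 0,"turn": 0},
  {"x": -0.72,"y": 0.91,"z": 0,"turn": 0},
  {"x": -0.72,"y": 0.91,"z": 0,"turn": 0},
  {"x": -0.72,"y": 0.91,"z": 0,"turn": 0},
  {"x": -0.72,"y": 0.91,"z": 0,"turn": 0},
  {"x": -0.72,"y": 0.91,"z": 0,"turn": 0},
  {"x": -0.72,"y": 0.91,"z": 0,"turn": 0},
  {"x": -0.72,"y": 0.91,"z": 0,"turn": 0},
  {"x": -0.66,"y": 0.96,"z": 0,"turn": 0},
  {"x": 0,"y": 0,"z": 0,"turn": 1},
  {"x": 0,"y": 0,"z": 0,"turn": 1},
  {"x": 0,"y": 0,"z": 0,"turn": 1},
  {"x": 0,"y": 0,"z": 0,"turn": 1},
  {"x": 0,"y": 0,"z": 0,"turn": 1},
  {"x": 0,"y": 0,"z": 0,"turn": 1},
], hand=1)

```text
clock: 33.43
ee_pos: [0.4482, -0.1996, 0.1476]
tool_rot: [-180.0, -0.0, 2.6]
contact_force: [0.4, -0.4, 0.9]
finger_gap: 0.0851
finger_force: 0.0
```

Emit:
drive_tool([
  {"x": 0,"y": 0,"z": 0,"turn": 0.17},
  {"x": 0,"y": 0,"z": 0,"turn": 0},
])

```text
clock: 33.6
ee_pos: [0.4482, -0.1995, 0.1473]
tool_rot: [180.0, 0.0, 2.1]
contact_force: [1.3, -0.3, -1.1]
finger_gap: 0.0852
finger_force: 0.0
```

```bash
python3 go.py .448 -.2 .011 2; python3 - <<'E'
from h import *
for n in('top','scene'):
    c,f=cap(n)
    for q,a,d,ar,ce in rings(c,f): 
        if q[1]<.5: print(n,np.round(q,4),a and round(a),ar,np.round(ce))
E
```

```text
t 33.6 ee [ 0.4482 -0.1995  0.1473] rot [180.    0.    2.1] gap 0.0852 F 0.0 [ 1.3 -0.3 -1.1]
now-axes units [-0.01  0.02  5.45]
turn units 0.02
if turned first [-0.01  0.02  5.45]
top [0.5985 0.2044] None 143 [199. 184.]
top [0.512 0.311] -43 140 [156. 216.]
top [0.502  0.2087] 20 114 [194. 220.]
top [ 0.4878 -0.127 ] None 106 [332. 229.]
top [0.1141 0.1279] None 18 [221. 388.]
top [0.0959 0.0677] 76 95 [239. 395.]
top [0.1038 0.1547] None 23 [210. 393.]
scene [0.5015 0.3394] -65 71 [368. 112.]
scene [0.491  0.2349] -23 74 [351. 129.]
scene [0.5894 0.234 ] None 81 [380. 140.]
scene [ 0.4875 -0.1242] None 90 [282. 212.]
scene [ 0.4451 -0.1957] -19 101 [253. 227.]
scene [ 0.4184 -0.2809] 17 112 [222. 247.]
```

Emit:
drive_tool([
  {"x": 0,"y": 0,"z": 1,"turn": 0},
  {"x": 0,"y": 0,"z": 1,"turn": 0},
  {"x": 0,"y": 0,"z": 1,"turn": 0},
  {"x": 0,"y": 0,"z": 1,"turn": 0},
  {"x": 0,"y": 0,"z": 0.7,"turn": 0},
  {"x": 0,"y": 0,"z": 0.5,"turn": 0},
  {"x": 0,"y": 0,"z": 0.2,"turn": 0},
  {"x": 0,"y": 0,"z": 0,"turn": 0},
], hand=0.45)

```text
clock: 34.37
ee_pos: [0.448, -0.1996, 0.0116]
tool_rot: [-180.0, 0.1, 2.1]
contact_force: [-0.5, 0.1, -0.1]
finger_gap: 0.0623
finger_force: 0.0
```

Emit:
drive_tool([
  {"x": 0,"y": 0,"z": 0,"turn": 0},
  {"x": 0,"y": 0,"z": 0,"turn": 0},
  {"x": 0,"y": 0,"z": 0,"turn": 0},
  {"x": 0,"y": 0,"z": 0,"turn": 0},
  {"x": 0,"y": 0,"z": 0,"turn": 0},
  {"x": 0,"y": 0,"z": 0,"turn": 0},
  {"x": 0,"y": 0,"z": 0,"turn": 0},
  {"x": 0,"y": 0,"z": 0,"turn": 0},
  {"x": 0,"y": 0,"z": 0,"turn": 0},
], hand=-1)

```text
clock: 35.12
ee_pos: [0.4489, -0.1997, 0.0133]
tool_rot: [180.0, -0.1, 2.0]
contact_force: [-4.2, 2.4, 15.3]
finger_gap: 0.032
finger_force: 58.2
```

Emit:
drive_tool([
  {"x": 0,"y": 0,"z": -0.3,"turn": 0},
  {"x": 0,"y": 0,"z": -0.6,"turn": 0},
  {"x": 0,"y": 0,"z": -1,"turn": 0},
  {"x": 0,"y": 0,"z": -1,"turn": 0},
  {"x": 0,"y": 0,"z": -1,"turn": 0},
  {"x": 0,"y": 0,"z": -0.8,"turn": 0},
  {"x": 0,"y": 0,"z": -0.5,"turn": 0},
  {"x": 0,"y": 0,"z": -0.2,"turn": 0},
  {"x": 0,"y": 0,"z": 0,"turn": 1},
  {"x": 0,"y": 0,"z": 0,"turn": 0.5},
  {"x": 0,"y": 0,"z": 0,"turn": 0},
  {"x": 0,"y": 0,"z": 0,"turn": 0},
])

```text
clock: 36.12
ee_pos: [0.4481, -0.1994, 0.1466]
tool_rot: [180.0, 0.0, -4.8]
contact_force: [-0.0, 0.1, -0.2]
finger_gap: 0.0314
finger_force: 60.2
```

```bash
python3 go.py .5951 .2958 .033 -5
```

```text
t 36.1 ee [ 0.4481 -0.1994  0.1466] rot [180.    0.   -4.8] gap 0.0314 F 60.2 [-0.   0.1 -0.2]
now-axes units [  4.22 -20.23   4.54]
turn units 0.05
if turned first [  4.13 -20.24   4.55]
```

Emit:
drive_tool([
  {"x": 0.1,"y": -0.5,"z": 0,"turn": 0},
  {"x": 0.21,"y": -1,"z": 0,"turn": 0},
  {"x": 0.21,"y": -1,"z": 0,"turn": 0},
  {"x": 0.21,"y": -1,"z": 0,"turn": 0},
  {"x": 0.21,"y": -1,"z": 0,"turn": 0},
  {"x": 0.21,"y": -1,"z": 0,"turn": 0},
  {"x": 0.21,"y": -1,"z": 0,"turn": 0},
  {"x": 0.21,"y": -1,"z": 0,"turn": 0},
  {"x": 0.21,"y": -1,"z": 0,"turn": 0},
  {"x": 0.21,"y": -1,"z": 0,"turn": 0},
  {"x": 0.21,"y": -1,"z": 0,"turn": 0},
  {"x": 0.21,"y": -1,"z": 0,"turn": 0},
  {"x": 0.21,"y": -1,"z": 0,"turn": 0},
  {"x": 0.21,"y": -1,"z": 0,"turn": 0},
  {"x": 0.21,"y": -1,"z": 0,"turn": 0},
  {"x": 0.21,"y": -1,"z": 0,"turn": 0},
  {"x": 0.21,"y": -1,"z": 0,"turn": 0},
  {"x": 0.21,"y": -1,"z": 0,"turn": 0},
  {"x": 0.21,"y": -1,"z": 0,"turn": 0},
  {"x": 0.21,"y": -1,"z": 0,"turn": 0},
])

```text
clock: 37.78
ee_pos: [0.5914, 0.2788, 0.1464]
tool_rot: [180.0, 0.0, -4.7]
contact_force: [1.0, 0.0, 0.7]
finger_gap: 0.0319
finger_force: 60.2
```

Emit:
drive_tool([
  {"x": 0.1,"y": -0.6,"z": 0,"turn": 0},
  {"x": 0.03,"y": -0.13,"z": 0,"turn": 0},
  {"x": 0,"y": 0,"z": 0,"turn": 0},
  {"x": 0,"y": 0,"z": 0,"turn": 0},
])

```text
clock: 38.12
ee_pos: [0.5961, 0.2943, 0.1467]
tool_rot: [180.0, 0.0, -4.9]
contact_force: [0.8, -0.5, -0.3]
finger_gap: 0.0322
finger_force: 60.2
```

```bash
python3 go.py .5951 .2958 .033 -5; python3 - <<'E'
from h import *
for n in('top','scene'):
    c,f=cap(n)
    for q,a,d,ar,ce in rings(c,f): 
        if q[1]<.5: print(n,np.round(q,4),a and round(a),ar,np.round(ce))
E
```

```text
t 38.1 ee [0.5961 0.2943 0.1467] rot [180.    0.   -4.9] gap 0.0322 F 60.2 [ 0.8 -0.5 -0.3]
now-axes units [-0.04 -0.06  4.55]
turn units 0.03
if turned first [-0.04 -0.06  4.55]
top [0.606  0.3561] None 52 [138. 180.]
top [0.5985 0.2043] None 144 [199. 184.]
top [0.512  0.3112] -47 143 [156. 216.]
top [0.5022 0.2083] 27 120 [194. 220.]
top [ 0.487  -0.1274] None 111 [332. 230.]
top [ 0.4196 -0.2842] 30 116 [395. 256.]
scene [0.5649 0.481 ] None 67 [405.  92.]
scene [0.5013 0.3393] -65 73 [368. 112.]
scene [0.4918 0.2346] -27 76 [351. 129.]
scene [0.5895 0.2341] None 82 [380. 140.]
scene [ 0.4872 -0.1243] None 88 [282. 212.]
scene [ 0.4186 -0.2807] 18 106 [222. 247.]
```

Emit:
drive_tool([
  {"x": 0,"y": 0,"z": 1,"turn": 0},
  {"x": 0,"y": 0,"z": 1,"turn": 0},
  {"x": 0,"y": 0,"z": 1,"turn": 0},
  {"x": 0,"y": 0,"z": 0.7,"turn": 0},
  {"x": 0,"y": 0,"z": 0.5,"turn": 0},
  {"x": 0,"y": 0,"z": 0.32,"turn": 0},
  {"x": 0,"y": 0,"z": 0,"turn": 0},
  {"x": 0,"y": 0,"z": 0,"turn": 0},
])

```text
clock: 38.88
ee_pos: [0.5969, 0.2952, 0.0347]
tool_rot: [-180.0, -0.1, -4.9]
contact_force: [0.2, 0.6, -0.7]
finger_gap: 0.0316
finger_force: 60.3
```

Emit:
drive_tool([
  {"x": 0,"y": 0,"z": 0,"turn": 0},
  {"x": 0,"y": 0,"z": 0,"turn": 0},
  {"x": 0,"y": 0,"z": 0,"turn": 0},
  {"x": 0,"y": 0,"z": 0,"turn": 0},
  {"x": 0,"y": 0,"z": 0,"turn": 0},
  {"x": 0,"y": 0,"z": -0.3,"turn": 0},
  {"x": 0,"y": 0,"z": -0.6,"turn": 0},
  {"x": 0,"y": 0,"z": -1,"turn": 0},
  {"x": 0,"y": 0,"z": -1,"turn": 0},
  {"x": 0,"y": 0,"z": -1,"turn": 0},
  {"x": 0,"y": 0,"z": -0.6,"turn": 0},
  {"x": 0,"y": 0,"z": 0,"turn": 0},
], hand=0.15)

```text
clock: 39.88
ee_pos: [0.5975, 0.2957, 0.1508]
tool_rot: [-179.9, -0.2, -4.8]
contact_force: [-0.1, 0.5, 0.0]
finger_gap: 0.0492
finger_force: 0.0
```

Emit:
drive_tool([
  {"x": -0.21,"y": 0.98,"z": 0,"turn": 0},
  {"x": -0.21,"y": 0.98,"z": 0,"turn": 0},
  {"x": -0.21,"y": 0.98,"z": 0,"turn": 0},
  {"x": -0.21,"y": 0.98,"z": 0,"turn": 0},
  {"x": -0.21,"y": 0.98,"z": 0,"turn": 0},
  {"x": -0.21,"y": 0.98,"z": 0,"turn": 0},
  {"x": -0.21,"y": 0.98,"z": 0,"turn": 0},
  {"x": -0.21,"y": 0.98,"z": 0,"turn": 0},
  {"x": -0.21,"y": 0.98,"z": 0,"turn": 0},
  {"x": -0.21,"y": 0.98,"z": 0,"turn": 0},
  {"x": -0.21,"y": 0.98,"z": 0,"turn": 0},
  {"x": -0.21,"y": 0.98,"z": 0,"turn": 0},
  {"x": -0.21,"y": 0.98,"z": 0,"turn": 0},
  {"x": -0.21,"y": 0.98,"z": 0,"turn": 0},
  {"x": -0.21,"y": 0.98,"z": 0,"turn": 0},
  {"x": -0.21,"y": 0.98,"z": 0,"turn": 0},
  {"x": -0.21,"y": 0.98,"z": 0,"turn": 0},
  {"x": -0.21,"y": 0.98,"z": 0,"turn": 0},
  {"x": -0.21,"y": 0.98,"z": 0,"turn": 0},
  {"x": -0.21,"y": 0.98,"z": 0,"turn": 0},
], hand=0.6)

```text
clock: 41.55
ee_pos: [0.4495, -0.1848, 0.1466]
tool_rot: [-180.0, 0.0, -4.8]
contact_force: [1.3, 0.3, -0.0]
finger_gap: 0.0681
finger_force: 0.0
```

Emit:
drive_tool([
  {"x": -0.2,"y": 1,"z": 0,"turn": 0},
  {"x": -0.2,"y": 1,"z": 0,"turn": 0},
  {"x": -0.2,"y": 1,"z": 0,"turn": 0},
  {"x": -0.2,"y": 1,"z": 0,"turn": 0},
  {"x": 0,"y": 0,"z": 0,"turn": -1},
  {"x": 0,"y": 0,"z": 0,"turn": -1},
  {"x": 0,"y": 0,"z": 0,"turn": -1},
  {"x": 0,"y": 0,"z": 0,"turn": -1},
  {"x": 0,"y": 0,"z": 0,"turn": -1},
  {"x": 0,"y": 0,"z": 0,"turn": -1},
  {"x": 0,"y": 0,"z": 0,"turn": -1},
  {"x": 0,"y": 0,"z": 0,"turn": -0.8},
  {"x": 0,"y": 0,"z": 0,"turn": 0},
  {"x": 0,"y": 0,"z": 0,"turn": 0},
])

```text
clock: 42.72
ee_pos: [0.4217, -0.2818, 0.1466]
tool_rot: [-180.0, -0.0, 30.8]
contact_force: [-0.3, -0.4, -0.9]
finger_gap: 0.0684
finger_force: 0.0
```

```bash
python3 go.py .421 -.2835 .011 31; python3 - <<'E'
from h import *
for n in('top','scene'):
    c,f=cap(n)
    for q,a,d,ar,ce in rings(c,f): 
        if q[1]<.5: print(n,np.round(q,4),a and round(a),ar,np.round(ce))
E
```

```text
t 42.7 ee [ 0.4217 -0.2818  0.1466] rot [-180.    -0.    30.8] gap 0.0684 F 0.0 [-0.3 -0.4 -0.9]
now-axes units [-0.06  0.05  5.43]
turn units -0.05
if turned first [-0.06  0.04  5.43]
top [0.5972 0.3036] -5 132 [159. 182.]
top [0.5993 0.2039] None 141 [199. 183.]
top [0.5132 0.3108] -37 137 [155. 216.]
top [0.5037 0.2081] 37 117 [194. 219.]
top [ 0.487  -0.1274] None 111 [332. 230.]
top [ 0.4389 -0.2707] None 24 [391. 250.]
scene [0.5022 0.3403] -68 70 [368. 112.]
scene [0.5871 0.3318] -46 76 [394. 122.]
scene [0.4913 0.2347] -24 77 [351. 129.]
scene [0.5909 0.2345] None 83 [381. 140.]
scene [ 0.4874 -0.1244] None 90 [282. 212.]
scene [ 0.4187 -0.2809] 16 115 [222. 247.]
```

Emit:
drive_tool([
  {"x": -0.06,"y": 0.05,"z": 1,"turn": 0},
  {"x": 0,"y": 0,"z": 1,"turn": 0},
  {"x": 0,"y": 0,"z": 1,"turn": 0},
  {"x": 0,"y": 0,"z": 1,"turn": 0},
  {"x": 0,"y": 0,"z": 0.7,"turn": 0},
  {"x": 0,"y": 0,"z": 0.5,"turn": 0},
  {"x": 0,"y": 0,"z": 0.2,"turn": 0},
  {"x": 0,"y": 0,"z": 0,"turn": 0},
], hand=0.45)

```text
clock: 43.48
ee_pos: [0.4208, -0.2837, 0.011]
tool_rot: [-180.0, 0.1, 30.9]
contact_force: [0.0, -0.6, 0.2]
finger_gap: 0.0621
finger_force: 0.0
```

Emit:
drive_tool([
  {"x": 0,"y": 0,"z": 0,"turn": 0},
  {"x": 0,"y": 0,"z": 0,"turn": 0},
  {"x": 0,"y": 0,"z": 0,"turn": 0},
  {"x": 0,"y": 0,"z": 0,"turn": 0},
  {"x": 0,"y": 0,"z": 0,"turn": 0},
  {"x": 0,"y": 0,"z": 0,"turn": 0},
  {"x": 0,"y": 0,"z": 0,"turn": 0},
  {"x": 0,"y": 0,"z": 0,"turn": 0},
  {"x": 0,"y": 0,"z": 0,"turn": 0},
], hand=-1)

```text
clock: 44.23
ee_pos: [0.4217, -0.284, 0.0129]
tool_rot: [179.9, -0.1, 30.9]
contact_force: [-2.8, 2.0, 14.3]
finger_gap: 0.0322
finger_force: 58.3
```

Emit:
drive_tool([
  {"x": 0,"y": 0,"z": -0.3,"turn": 0},
  {"x": 0,"y": 0,"z": -0.6,"turn": 0},
  {"x": 0,"y": 0,"z": -1,"turn": 0},
  {"x": 0,"y": 0,"z": -1,"turn": 0},
  {"x": 0,"y": 0,"z": -1,"turn": 0},
  {"x": 0,"y": 0,"z": -0.8,"turn": 0},
  {"x": 0,"y": 0,"z": -0.5,"turn": 0},
  {"x": 0,"y": 0,"z": -0.2,"turn": 0},
  {"x": 0,"y": 0,"z": 0,"turn": 0},
  {"x": 0,"y": 0,"z": 0,"turn": 0},
])

```text
clock: 45.07
ee_pos: [0.4211, -0.2833, 0.1461]
tool_rot: [-180.0, 0.0, 30.9]
contact_force: [0.1, -0.7, -0.8]
finger_gap: 0.0317
finger_force: 60.2
```

```bash
python3 go.py .550 .2495 .033 -5
```

```text
t 45.1 ee [ 0.4211 -0.2833  0.1461] rot [-180.     0.    30.9] gap 0.0317 F 60.2 [ 0.1 -0.7 -0.8]
now-axes units [ 15.38 -15.63   4.53]
turn units 7.84
if turned first [  3.28 -21.68   4.52]
```

Emit:
drive_tool([
  {"x": 0.5,"y": -0.5,"z": 0,"turn": 0},
  {"x": 0.87,"y": -0.86,"z": 0,"turn": 0},
  {"x": 0.87,"y": -0.86,"z": 0,"turn": 0},
  {"x": 0.87,"y": -0.86,"z": 0,"turn": 0},
  {"x": 0.87,"y": -0.86,"z": 0,"turn": 0},
  {"x": 0.87,"y": -0.86,"z": 0,"turn": 0},
  {"x": 0.87,"y": -0.86,"z": 0,"turn": 0},
  {"x": 0.87,"y": -0.86,"z": 0,"turn": 0},
  {"x": 0.87,"y": -0.86,"z": 0,"turn": 0},
  {"x": 0.87,"y": -0.86,"z": 0,"turn": 0},
  {"x": 0.87,"y": -0.86,"z": 0,"turn": 0},
  {"x": 0.87,"y": -0.86,"z": 0,"turn": 0},
  {"x": 0.87,"y": -0.86,"z": 0,"turn": 0},
  {"x": 0.87,"y": -0.86,"z": 0,"turn": 0},
  {"x": 0.87,"y": -0.86,"z": 0,"turn": 0},
  {"x": 0.87,"y": -0.86,"z": 0,"turn": 0},
  {"x": 0.87,"y": -0.86,"z": 0,"turn": 0},
  {"x": 0.87,"y": -0.86,"z": 0,"turn": 0},
  {"x": 0.33,"y": -0.37,"z": 0,"turn": 0},
])

```text
clock: 46.65
ee_pos: [0.557, 0.2533, 0.1446]
tool_rot: [-180.0, 0.1, 31.1]
contact_force: [-0.3, -0.0, -0.3]
finger_gap: 0.0316
finger_force: 60.2
```

Emit:
drive_tool([
  {"x": 0,"y": 0,"z": 0,"turn": 1},
  {"x": 0,"y": 0,"z": 0,"turn": 1},
  {"x": 0,"y": 0,"z": 0,"turn": 1},
  {"x": 0,"y": 0,"z": 0,"turn": 1},
  {"x": 0,"y": 0,"z": 0,"turn": 1},
  {"x": 0,"y": 0,"z": 0,"turn": 1},
  {"x": 0,"y": 0,"z": 0,"turn": 1},
  {"x": 0,"y": 0,"z": 0,"turn": 0.84},
  {"x": 0,"y": 0,"z": 0,"turn": 0},
  {"x": 0,"y": 0,"z": 0,"turn": 0},
])

```text
clock: 47.48
ee_pos: [0.557, 0.2486, 0.1455]
tool_rot: [179.9, 0.1, -4.9]
contact_force: [-0.3, -0.1, 0.1]
finger_gap: 0.0319
finger_force: 60.3
```

```bash
python3 go.py .557 .249 .033 -5
```

```text
t 47.5 ee [0.557  0.2486 0.1455] rot [ 1.799e+02  1.000e-01 -4.900e+00] gap 0.0319 F 60.3 [-0.3 -0.1  0.1]
now-axes units [ 0.   -0.02  4.5 ]
turn units 0.01
if turned first [-0.   -0.01  4.5 ]
```

Emit:
drive_tool([
  {"x": 0,"y": 0,"z": 1,"turn": 0},
  {"x": 0,"y": 0,"z": 1,"turn": 0},
  {"x": 0,"y": 0,"z": 1,"turn": 0},
  {"x": 0,"y": 0,"z": 0.7,"turn": 0},
  {"x": 0,"y": 0,"z": 0.5,"turn": 0},
  {"x": 0,"y": 0,"z": 0.3,"turn": 0},
  {"x": 0,"y": 0,"z": 0,"turn": 0},
  {"x": 0,"y": 0,"z": 0,"turn": 0},
])

```text
clock: 48.15
ee_pos: [0.5578, 0.2489, 0.0344]
tool_rot: [-180.0, -0.0, -5.0]
contact_force: [-0.1, -0.5, -1.1]
finger_gap: 0.032
finger_force: 60.3
```

Emit:
drive_tool([
  {"x": 0,"y": 0,"z": 0,"turn": 0},
  {"x": 0,"y": 0,"z": 0,"turn": 0},
  {"x": 0,"y": 0,"z": 0,"turn": 0},
  {"x": 0,"y": 0,"z": 0,"turn": 0},
  {"x": 0,"y": 0,"z": 0,"turn": 0},
  {"x": 0,"y": 0,"z": -0.3,"turn": 0},
  {"x": 0,"y": 0,"z": -0.6,"turn": 0},
  {"x": 0,"y": 0,"z": -1,"turn": 0},
  {"x": 0,"y": 0,"z": -1,"turn": 0},
  {"x": 0,"y": 0,"z": -1,"turn": 0},
  {"x": 0,"y": 0,"z": -0.6,"turn": 0},
  {"x": 0,"y": 0,"z": 0,"turn": 0},
], hand=0.1)

```text
clock: 49.15
ee_pos: [0.5587, 0.2495, 0.1505]
tool_rot: [-179.8, -0.2, -5.0]
contact_force: [0.3, 0.2, 0.3]
finger_gap: 0.0474
finger_force: 0.0
```

Emit:
drive_tool([
  {"x": -1,"y": 0,"z": 0,"turn": 0},
  {"x": -1,"y": 0,"z": 0,"turn": 0},
  {"x": -1,"y": 0,"z": 0,"turn": 0},
  {"x": -1,"y": 0,"z": 0,"turn": 0},
  {"x": -1,"y": 0,"z": 0,"turn": 0},
  {"x": -1,"y": 0,"z": 0,"turn": 0},
  {"x": -1,"y": 0,"z": 0,"turn": 0},
  {"x": -0.7,"y": 0,"z": 0,"turn": 0},
  {"x": -0.3,"y": 0,"z": 0,"turn": 0},
  {"x": 0,"y": 0,"z": 0,"turn": 0},
  {"x": 0,"y": 0,"z": 0,"turn": 0},
], hand=-1)

```text
clock: 50.07
ee_pos: [0.3585, 0.267, 0.1468]
tool_rot: [-180.0, -0.0, -5.0]
contact_force: [-0.1, -0.1, 1.1]
finger_gap: -0.0
finger_force: 0.0
```

```bash
python3 go.py .42 .258 .06 -5; python3 - <<'E'
from h import *
for n in('top','scene'):
    c,f=cap(n)
    for q,a,d,ar,ce in rings(c,f): 
        if q[1]<.5: print(n,np.round(q,4),a and round(a),ar,np.round(ce))
    if n=='scene': x=cv2.resize(f[60:210,290:470],None,fx=3,fy=3,interpolation=cv2.INTER_CUBIC)
    else: cv2.imwrite('pics/d4.png',cv2.resize(f[140:270,95:275],None,fx=4,fy=4,interpolation=cv2.INTER_CUBIC))
E
```

```text
t 50.1 ee [0.3585 0.267  0.1468] rot [-180.   -0.   -5.] gap -0.0 F 0.0 [-0.1 -0.1  1.1]
now-axes units [2.48 0.15 3.47]
turn units 0.0
if turned first [2.48 0.14 3.47]
top [0.5984 0.3035] -6 132 [160. 181.]
top [0.6006 0.2042] None 145 [199. 183.]
top [0.5576 0.2562] 1 133 [177. 197.]
top [0.5143 0.311 ] -44 143 [156. 215.]
top [0.5042 0.2078] 31 115 [194. 219.]
top [ 0.487  -0.1274] None 111 [332. 230.]
scene [0.5033 0.3401] -52 258 [375. 127.]
scene [0.5896 0.3323] -55 76 [394. 122.]
scene [0.4922 0.2347] -31 77 [352. 130.]
scene [ 0.4872 -0.1243] None 88 [282. 212.]
```

View pics/d4.png

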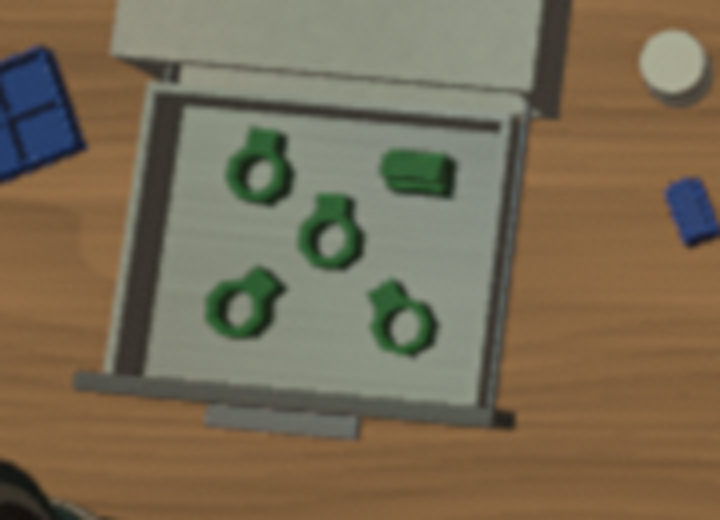

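The crop shows all five models in the drawer: the pendant at (418,172) and the rings at (260,172), (331,236), (242,305) and (403,324). No green ring is left on the bench. Now I'll push the drawer by its lip.

Emit:
drive_tool([
  {"x": 0,"y": 0,"z": 1,"turn": 0},
  {"x": 0,"y": 0.1,"z": 1,"turn": 0},
  {"x": 0,"y": 0,"z": 1,"turn": 0},
  {"x": 0,"y": 0,"z": 0.7,"turn": 0},
  {"x": 0,"y": 0,"z": 0.4,"turn": 0},
  {"x": 0.5,"y": 0,"z": 0,"turn": 0},
  {"x": 0.7,"y": 0,"z": 0,"turn": 0},
  {"x": 0.6,"y": 0,"z": 0,"turn": 0},
  {"x": 0.4,"y": 0,"z": 0,"turn": 0},
  {"x": 0.2,"y": 0,"z": 0,"turn": 0},
  {"x": 0.2,"y": 0,"z": 0,"turn": 0},
  {"x": 0.2,"y": 0,"z": 0,"turn": 0},
  {"x": 0.2,"y": 0,"z": 0,"turn": 0},
  {"x": 0.2,"y": 0,"z": 0,"turn": 0},
])

```text
clock: 51.33
ee_pos: [0.4373, 0.2572, 0.0439]
tool_rot: [180.0, 0.1, -5.0]
contact_force: [-1.4, -1.5, -0.6]
finger_gap: 0.0001
finger_force: 1.2
```

Emit:
drive_tool([
  {"x": 0.2,"y": 0,"z": 0,"turn": 0},
  {"x": 0.25,"y": 0,"z": 0,"turn": 0},
  {"x": 0.3,"y": 0,"z": 0,"turn": 0},
  {"x": 0.35,"y": 0,"z": 0,"turn": 0},
  {"x": 0.4,"y": 0,"z": 0,"turn": 0},
  {"x": 0.4,"y": 0,"z": 0,"turn": 0},
  {"x": 0.4,"y": 0,"z": 0,"turn": 0},
  {"x": 0.4,"y": 0,"z": 0,"turn": 0},
  {"x": 0.4,"y": 0,"z": 0,"turn": 0},
  {"x": 0.4,"y": 0,"z": 0,"turn": 0},
  {"x": 0.4,"y": 0,"z": 0,"turn": 0},
  {"x": 0.4,"y": 0,"z": 0,"turn": 0},
  {"x": 0.3,"y": 0,"z": 0,"turn": 0},
  {"x": 0.3,"y": 0,"z": 0,"turn": 0},
  {"x": 0.2,"y": 0,"z": 0,"turn": 0},
  {"x": 0.2,"y": 0,"z": 0,"turn": 0},
  {"x": 0.2,"y": 0,"z": 0,"turn": 0},
])

```text
clock: 52.75
ee_pos: [0.5749, 0.245, 0.0441]
tool_rot: [180.0, 0.0, -5.0]
contact_force: [-2.7, 0.6, 0.7]
finger_gap: 0.0001
finger_force: 1.2
```

```bash
python3 go.py .61 .245 .045 -5;  python3 - <<'E'
from h import *
c,f=cap('top')
cv2.imwrite('pics/d5.png',cv2.resize(f[60:270,85:285],None,fx=2.8,fy=2.8,interpolation=cv2.INTER_CUBIC))
E
```

```text
t 52.8 ee [0.5749 0.245  0.0441] rot [180.   0.  -5.] gap 0.0001 F 1.2 [-2.7  0.6  0.7]
now-axes units [ 1.4  -0.13 -0.04]
turn units -0.01
if turned first [ 1.4  -0.12 -0.04]
```

View pics/d5.png

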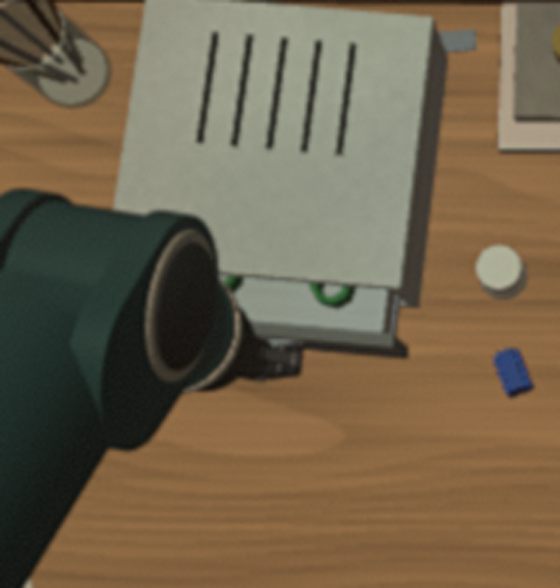

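The drawer is most of the way in with a gap of about 35 mm. I'll keep pushing gently.

Emit:
drive_tool([
  {"x": 0.2,"y": 0,"z": 0,"turn": 0},
  {"x": 0.2,"y": 0,"z": 0,"turn": 0},
  {"x": 0.2,"y": 0,"z": 0,"turn": 0},
  {"x": 0.2,"y": 0,"z": 0,"turn": 0},
  {"x": 0.15,"y": 0,"z": 0,"turn": 0},
  {"x": 0.1,"y": 0,"z": 0,"turn": 0},
  {"x": 0.1,"y": 0,"z": 0,"turn": 0},
  {"x": 0,"y": 0,"z": 0,"turn": 0},
])

```text
clock: 53.47
ee_pos: [0.6037, 0.2424, 0.0441]
tool_rot: [180.0, -0.0, -5.0]
contact_force: [-0.2, 0.0, -0.1]
finger_gap: -0.0002
finger_force: 0.0
```

Emit:
drive_tool([
  {"x": 0.1,"y": 0,"z": 0,"turn": 0},
  {"x": 0.05,"y": 0,"z": 0,"turn": 0},
  {"x": 0,"y": 0,"z": 0,"turn": 0},
])

```text
clock: 53.72
ee_pos: [0.6071, 0.2422, 0.0441]
tool_rot: [180.0, -0.0, -5.0]
contact_force: [-0.3, 0.0, -0.7]
finger_gap: 0.0001
finger_force: 0.0
```

Emit:
drive_tool([
  {"x": 0.05,"y": 0,"z": 0,"turn": 0},
  {"x": 0.05,"y": 0,"z": 0,"turn": 0},
  {"x": 0.05,"y": 0,"z": 0,"turn": 0},
  {"x": 0,"y": 0,"z": 0,"turn": 0},
])

```text
clock: 54.05
ee_pos: [0.6109, 0.2419, 0.0441]
tool_rot: [180.0, -0.0, -5.0]
contact_force: [-0.7, 0.2, 0.1]
finger_gap: -0.0001
finger_force: 0.2
```

Emit:
drive_tool([
  {"x": 0.05,"y": 0,"z": 0,"turn": 0},
  {"x": 0.05,"y": 0,"z": 0,"turn": 0},
  {"x": 0,"y": 0,"z": 0,"turn": 0},
])

```text
clock: 54.3
ee_pos: [0.6116, 0.242, 0.0439]
tool_rot: [-180.0, 0.2, -5.0]
contact_force: [-17.3, -0.0, 11.0]
finger_gap: -0.0001
finger_force: 8.5
```

The drawer has hit its stop, with 17 N of resistance. I'll back off, rise and go over the dimmer knob.

Emit:
drive_tool([
  {"x": -0.2,"y": 0,"z": 0,"turn": 0},
  {"x": -0.6,"y": 0,"z": 0,"turn": 0},
  {"x": 0,"y": 0,"z": -0.5,"turn": 0},
  {"x": 0,"y": 0,"z": -1,"turn": 0},
  {"x": 0,"y": 0,"z": -1,"turn": 0},
  {"x": 0,"y": 0,"z": -1,"turn": 0},
  {"x": 0,"y": 0,"z": -1,"turn": 0},
  {"x": 0.06,"y": 0.98,"z": 0,"turn": 0},
  {"x": 0.06,"y": 0.98,"z": 0,"turn": 0},
  {"x": 0.06,"y": 0.98,"z": 0,"turn": 0},
  {"x": 0.06,"y": 0.98,"z": 0,"turn": 0},
  {"x": 0.06,"y": 0.98,"z": 0,"turn": 0},
  {"x": 0.06,"y": 0.98,"z": 0,"turn": 0},
  {"x": 0.06,"y": 0.98,"z": 0,"turn": 0},
  {"x": 0.06,"y": 0.98,"z": 0,"turn": 0},
  {"x": 0.06,"y": 0.98,"z": 0,"turn": 0},
  {"x": 0.06,"y": 0.98,"z": 0,"turn": 0},
  {"x": 0.06,"y": 0.98,"z": 0,"turn": 0},
  {"x": 0.06,"y": 0.98,"z": 0,"turn": 0},
  {"x": 0.06,"y": 0.98,"z": 0,"turn": 0},
])

```text
clock: 55.97
ee_pos: [0.585, -0.077, 0.1573]
tool_rot: [180.0, -0.1, -5.0]
contact_force: [-0.6, 0.2, 0.7]
finger_gap: -0.0
finger_force: 0.0
```

Emit:
drive_tool([
  {"x": 0,"y": 0,"z": 0,"turn": -1},
  {"x": 0,"y": 0,"z": 0,"turn": -1},
  {"x": 0,"y": 0,"z": 0,"turn": -1},
  {"x": 0,"y": 0,"z": 0,"turn": -1},
  {"x": 0,"y": 0,"z": 0,"turn": -1},
  {"x": 0,"y": 0,"z": 0,"turn": -1},
  {"x": 0,"y": 0,"z": 0,"turn": -1},
  {"x": 0,"y": 0,"z": 0,"turn": -1},
  {"x": 0,"y": 0,"z": 0,"turn": -1},
  {"x": 0,"y": 0,"z": 0,"turn": -1},
  {"x": 0,"y": 0,"z": 0,"turn": -1},
  {"x": 0,"y": 0,"z": 0,"turn": -1},
  {"x": 0,"y": 0,"z": 0,"turn": -1},
  {"x": 0,"y": 0,"z": 0,"turn": -1},
  {"x": 0,"y": 0,"z": 0,"turn": -1},
  {"x": 0,"y": 0,"z": 0,"turn": -1},
  {"x": 0,"y": 0,"z": 0,"turn": -1},
  {"x": 0,"y": 0,"z": 0,"turn": -1},
  {"x": 0,"y": 0,"z": 0,"turn": -1},
  {"x": 0,"y": 0,"z": 0,"turn": -1},
], hand=1)

```text
clock: 57.63
ee_pos: [0.5851, -0.076, 0.1573]
tool_rot: [179.9, 0.0, 86.8]
contact_force: [0.7, 0.4, -0.1]
finger_gap: 0.0855
finger_force: 0.0
```

Emit:
drive_tool([
  {"x": 0,"y": 0,"z": 0,"turn": -1},
  {"x": 0,"y": 0,"z": 0,"turn": -1},
  {"x": 0,"y": 0,"z": 0,"turn": -1},
  {"x": 0,"y": 0,"z": 0,"turn": -1},
  {"x": 0,"y": 0,"z": 0,"turn": 0},
  {"x": 0,"y": 0,"z": 0,"turn": 0},
])

```text
clock: 58.13
ee_pos: [0.5849, -0.076, 0.1571]
tool_rot: [180.0, 0.0, 104.8]
contact_force: [-0.7, -0.1, -0.7]
finger_gap: 0.0851
finger_force: 0.0
```

```bash
cat > dial.py <<'E'
from h import *
# lever, pointer and dial from the top picture: knob/hub dark blobs, dial = bright disc, pointer = brass
def show(name):
    ct,f=cap('top');cs,g=cap('scene')
    a=cv2.resize(f[145:230,370:455],None,fx=6,fy=6,interpolation=cv2.INTER_CUBIC)
    b=cv2.resize(g[245:345,220:330],None,fx=5,fy=5,interpolation=cv2.INTER_CUBIC)
    H=max(a.shape[0],b.shape[0]);im=np.zeros((H,0,3),np.uint8)
    A=[cv2.copyMakeBorder(x,0,H-x.shape[0],0,0,cv2.BORDER_CONSTANT) for x in(a,b)]
    im=np.hstack(A);s=min(1,800/im.shape[1]);print('scale',s);cv2.imwrite('pics/'+name,cv2.resize(im,None,fx=s,fy=s))
    return ct,f,cs,g
def brass(c,f,z=.0525):
    h=cv2.cvtColor(f,cv2.COLOR_BGR2HSV).astype(int)
    P=[]
    m=((h[:,:,0]>=12)&(h[:,:,0]<=28)&(h[:,:,1]>110)&(h[:,:,2]>80)).astype(np.uint8)
    n,l,s,ce=cv2.connectedComponentsWithStats(m)
    for i in range(1,n):
        p=ray(c,*ce[i],z)[:2]; r=np.hypot(*(p-[.592,-.323]))
        if r<.09 and s[i,4]>4: P.append((np.round(p,4),round(r,4),s[i,4],np.round(ce[i],1)))
    return P
E
python3 - <<'E'
from dial import *
ct,f,cs,g=show('m1.png')
print(brass(ct,f),brass(cs,g)); print(observe()['q'])
E
python3 go.py .5796 -.273 .064 105
```

```text
scale 0.7547169811320755
[] []
[-18.85596196  27.5778469   30.38991444 102.44409999 -16.71544649
  54.45628492  33.31202883]
t 58.2 ee [ 0.5848 -0.0757  0.1568] rot [180.    0.  104.8] gap 0.0852 F 0.0 [ 0.6  0.  -0.3]
now-axes units [-7.57 -2.22  3.71]
turn units -0.04
if turned first [-7.57 -2.24  3.71]
```

View pics/m1.png

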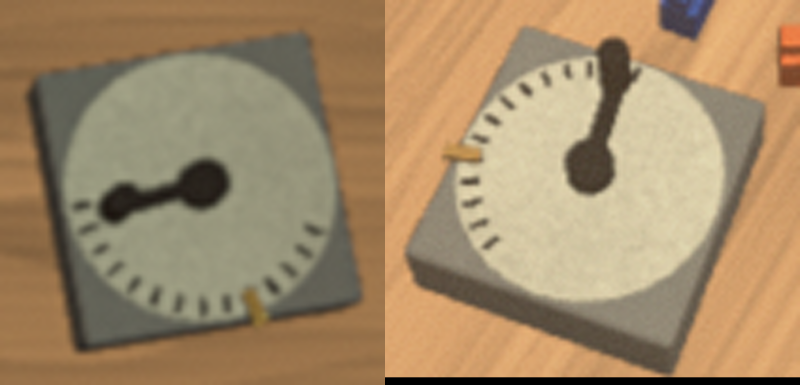

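```bash
cat >> dial.py <<'E'
L=lambda X,Y:(370+X/4.528,145+Y/4.528)
Rr=lambda X,Y:(220+(X-385)/3.774,245+Y/3.774)
def ang(c,ce,p,zc,zp):
    a=ray(c,*ce,zc)[:2];b=ray(c,*p,zp)[:2];d=b-a;return np.round(a,4),np.round(b,4),round(np.hypot(*d),4),round(np.degrees(np.arctan2(d[1],d[0]))%360,1)
E
python3 - <<'E'
from dial import *
ct,_=cap('top');cs,_=cap('scene')
print('ptr top',ang(ct,L(200,187),L(256,307),.046,.0525)); print('ptr scene',ang(cs,Rr(591,178),Rr(463,153),.046,.0525))
print('knob top',ang(ct,L(200,187),L(119,202),.046,.092)); print('knob sc',ang(cs,Rr(591,178),Rr(614,50),.046,.092))
for z in(.05,.056,.062):print('hub',z,ray(ct,*L(203,183),z)[:2],ray(cs,*Rr(590,165),z)[:2])
E
```

```text
ptr top (array([ 0.5915, -0.3239]), array([ 0.5271, -0.3503]), np.float64(0.0696), np.float64(202.3))
ptr scene (array([ 0.5983, -0.3258]), array([ 0.5331, -0.3503]), np.float64(0.0697), np.float64(200.6))
knob top (array([ 0.5915, -0.3239]), array([ 0.5756, -0.2724]), np.float64(0.0539), np.float64(107.1))
knob sc (array([ 0.5983, -0.3258]), array([ 0.5831, -0.275 ]), np.float64(0.053), np.float64(106.7))
hub 0.05 [ 0.59295704 -0.32464772] [ 0.59501734 -0.32124556]
hub 0.056 [ 0.59192975 -0.32327729] [ 0.59700444 -0.32366748]
hub 0.062 [ 0.59090245 -0.32190687] [ 0.59899155 -0.32608941]
```

Emit:
drive_tool([
  {"x": -0.8,"y": -0.24,"z": 0,"turn": 0},
  {"x": -0.97,"y": -0.28,"z": 0,"turn": 0},
  {"x": -0.97,"y": -0.28,"z": 0,"turn": 0},
  {"x": -0.97,"y": -0.28,"z": 0,"turn": 0},
  {"x": -0.97,"y": -0.28,"z": 0,"turn": 0},
  {"x": -0.97,"y": -0.28,"z": 0,"turn": 0},
  {"x": -0.97,"y": -0.28,"z": 0,"turn": 0},
  {"x": -0.95,"y": -0.3,"z": 0,"turn": 0},
  {"x": 0,"y": 0,"z": 1,"turn": 0},
  {"x": 0,"y": 0,"z": 1,"turn": 0},
  {"x": 0,"y": 0,"z": 0,"turn": 0},
  {"x": 0,"y": 0,"z": 0,"turn": 0},
])

```text
clock: 59.33
ee_pos: [0.5795, -0.2724, 0.1061]
tool_rot: [-179.9, -0.1, 104.9]
contact_force: [0.1, 0.0, 1.1]
finger_gap: 0.0855
finger_force: 0.0
```

Emit:
drive_tool([
  {"x": 0,"y": 0,"z": 0.8,"turn": 0},
  {"x": 0,"y": 0,"z": 0.6,"turn": 0},
  {"x": 0,"y": 0,"z": 0.26,"turn": 0},
  {"x": 0,"y": 0,"z": 0,"turn": 0},
], hand=0.2)

```text
clock: 59.67
ee_pos: [0.5796, -0.2722, 0.0642]
tool_rot: [-179.9, -0.1, 105.0]
contact_force: [1.5, 0.4, -0.2]
finger_gap: 0.0513
finger_force: 0.0
```

Emit:
drive_tool([
  {"x": 0,"y": 0,"z": 0,"turn": 0},
  {"x": 0,"y": 0,"z": 0,"turn": 0},
  {"x": 0,"y": 0,"z": 0,"turn": 0},
  {"x": 0,"y": 0,"z": 0,"turn": 0},
  {"x": 0,"y": 0,"z": 0,"turn": 0},
  {"x": 0,"y": 0,"z": 0,"turn": 0},
  {"x": 0,"y": 0,"z": 0,"turn": 0},
  {"x": 0,"y": 0,"z": 0,"turn": 0},
], hand=-1)

```text
clock: 60.33
ee_pos: [0.5804, -0.2729, 0.0662]
tool_rot: [179.9, 0.0, 105.0]
contact_force: [-2.5, 1.2, 5.0]
finger_gap: 0.016
finger_force: 58.3
```

Emit:
drive_tool([
  {"x": 0,"y": 0,"z": 0,"turn": -0.5},
  {"x": 0,"y": -0.16,"z": 0,"turn": -1},
  {"x": 0,"y": -0.16,"z": 0,"turn": -1},
  {"x": 0,"y": -0.16,"z": 0,"turn": -1},
  {"x": 0,"y": -0.16,"z": 0,"turn": -1},
  {"x": 0,"y": -0.16,"z": 0,"turn": -1},
  {"x": 0,"y": -0.16,"z": 0,"turn": -1},
])

```text
clock: 60.92
ee_pos: [0.558, -0.2853, 0.0661]
tool_rot: [-179.9, 0.0, 134.9]
contact_force: [-10.4, -2.1, 10.6]
finger_gap: 0.016
finger_force: 58.7
```

Emit:
drive_tool([
  {"x": 0,"y": -0.16,"z": 0,"turn": -1},
  {"x": 0,"y": -0.16,"z": 0,"turn": -1},
  {"x": 0,"y": -0.16,"z": 0,"turn": -1},
  {"x": 0,"y": -0.16,"z": 0,"turn": -1},
  {"x": 0,"y": -0.16,"z": 0,"turn": -1},
  {"x": 0,"y": -0.16,"z": 0,"turn": -1},
])

```text
clock: 61.42
ee_pos: [0.5444, -0.3061, 0.0662]
tool_rot: [-179.9, -0.0, 162.3]
contact_force: [-11.4, -6.8, 9.3]
finger_gap: 0.0164
finger_force: 58.6
```

Emit:
drive_tool([
  {"x": 0,"y": -0.16,"z": 0,"turn": -1},
  {"x": 0,"y": -0.16,"z": 0,"turn": -1},
  {"x": 0,"y": -0.16,"z": 0,"turn": -1},
  {"x": 0,"y": -0.16,"z": 0,"turn": -1},
  {"x": 0,"y": -0.16,"z": 0,"turn": -1},
  {"x": 0,"y": -0.16,"z": 0,"turn": -0.5},
  {"x": 0,"y": 0,"z": 0,"turn": 0},
])

```text
clock: 62.0
ee_pos: [0.5418, -0.3304, 0.0662]
tool_rot: [-179.9, -0.1, -172.5]
contact_force: [-10.6, -6.5, 9.7]
finger_gap: 0.0157
finger_force: 59.0
```

```bash
python3 - <<'E'
from dial import *
o=observe();print(o['q'],o['ee_pos'],o['tool_rot'])
for c in((.5915,-.3239),(.5945,-.324),(.598,-.325)):
    d=o['ee_pos'][:2]-c;print(np.hypot(*d),np.degrees(np.arctan2(d[1],d[0]))%360)
E
```

```text
[ 22.77649511  35.87626343   7.85169472  97.98267444  -6.14088993
  46.54871149 130.86573428] [ 0.54178773 -0.33040378  0.06616675] [-1.79881663e+02 -7.19886179e-02 -1.72517460e+02]
0.0501359041496271 187.45358730832052
0.05309982810007785 186.9266683799023
0.05647140928634028 185.49106745735335
```

Emit:
drive_tool([
  {"x": 0,"y": 0,"z": 0,"turn": -0.5},
  {"x": 0,"y": -0.16,"z": 0,"turn": -1},
  {"x": 0,"y": -0.16,"z": 0,"turn": -1},
  {"x": 0,"y": -0.16,"z": 0,"turn": -0.6},
  {"x": 0,"y": 0,"z": 0,"turn": 0},
  {"x": 0,"y": 0,"z": 0,"turn": 0},
])

```text
clock: 62.5
ee_pos: [0.5449, -0.3425, 0.0663]
tool_rot: [-179.8, -0.1, -158.5]
contact_force: [-8.5, -12.0, 6.3]
finger_gap: 0.0163
finger_force: 58.9
```

Emit:
drive_tool([
  {"x": 0,"y": 0,"z": 0,"turn": 0},
  {"x": 0,"y": 0,"z": 0,"turn": 0},
  {"x": 0,"y": 0,"z": 0,"turn": 0},
  {"x": 0,"y": 0,"z": 0,"turn": 0},
  {"x": 0,"y": 0,"z": -0.5,"turn": 0},
  {"x": 0,"y": 0,"z": -1,"turn": 0},
  {"x": 0,"y": 0,"z": -1,"turn": 0},
  {"x": 0,"y": 0,"z": -1,"turn": 0},
  {"x": 0,"y": 0,"z": -1,"turn": 0},
  {"x": 1,"y": -0.6,"z": 0,"turn": 0},
  {"x": 1,"y": -0.6,"z": 0,"turn": 0},
  {"x": 1,"y": -0.6,"z": 0,"turn": 0},
  {"x": 1,"y": -0.6,"z": 0,"turn": 0},
  {"x": 1,"y": -0.6,"z": 0,"turn": 0},
  {"x": 0,"y": 0,"z": 0,"turn": 0},
], hand=0.2)

```text
clock: 63.75
ee_pos: [0.4532, -0.4602, 0.1788]
tool_rot: [-179.9, -0.1, -158.7]
contact_force: [-1.1, 0.3, 0.2]
finger_gap: 0.0513
finger_force: 0.0
```

```bash
python3 -c "
from dial import *
show('m2.png')"
```

```text
scale 0.7547169811320755
```

View pics/m2.png

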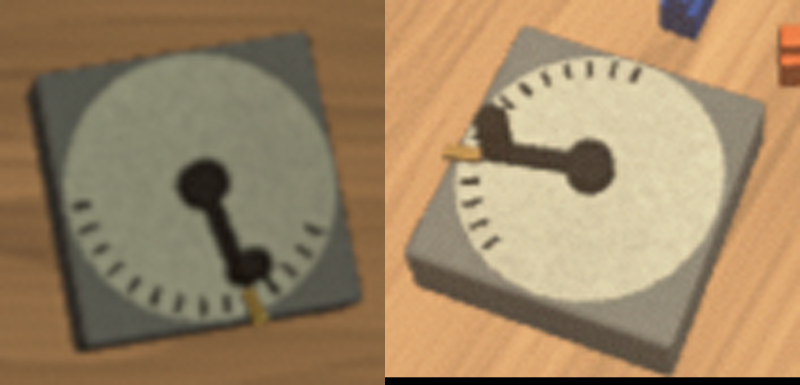

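The lever now points almost exactly at the brass tab, at left panel (256,307). I'll check the angle numerically.

```bash
cat > m.py <<'E'
from dial import *
for n,box,cp in(('top',(370,145,455,230),(414,186)),('scene',(220,245,330,345),(274,291))):
    fs=[];
    for k in range(4): c,f=cap(n);fs.append(f.astype(float))
    f=np.mean(fs,0).astype(np.uint8);x0,y0,x1,y1=box;S=4
    a=cv2.resize(f[y0:y1,x0:x1],None,fx=S,fy=S,interpolation=cv2.INTER_CUBIC);h=cv2.cvtColor(a,cv2.COLOR_BGR2HSV).astype(int)
    def W(m,z):
        v,u=np.nonzero(m);return np.array([ray(c,x0+(q+.5)/S-.5,y0+(r+.5)/S-.5,z)[:2] for q,r in zip(u,v)])
    # dial disc
    dm=((h[:,:,2]>(110 if n=='top' else 165))&(h[:,:,1]<75)).astype(np.uint8)
    cs,_=cv2.findContours(dm,cv2.RETR_EXTERNAL,cv2.CHAIN_APPROX_NONE);k=max(cs,key=cv2.contourArea)
    hull=cv2.convexHull(k)[:,0]
    e=cv2.fitEllipse(cv2.convexHull(k));C=ray(c,x0+(e[0][0]+.5)/S-.5,y0+(e[0][1]+.5)/S-.5,.0465)[:2]
    X=W(h[:,:,2]<75,.056);H=X; r=np.hypot(*(X-C).T)
    arm=X[(r>.016)&(r<.034)];hub=X[r<.012]
    m,ev=arm.mean(0),np.linalg.svd(arm-arm.mean(0))[2][0]
    ev=ev*np.sign(ev@(m-C)); g=lambda d:round(np.degrees(np.arctan2(d[1],d[0]))%360,1)
    bm=(h[:,:,0]>=10)&(h[:,:,0]<=30)&(h[:,:,1]>95)&(h[:,:,2]>70);Y=W(bm,.052);ry=np.hypot(*(Y-C).T);th=np.array([g(d) for d in Y-C])
    P=Y[(ry<.082)&(ry>.058)&(abs(th-202)<10)]
    hm=hub.mean(0)
    print(n,'ell',np.round(np.array(e[1])/S,1),'C',np.round(C,4),'hub',np.round(hm,4),'| arm dir',g(ev),'C->arm',g(m-C),'hub->arm',g(m-hm),'n',len(arm),'| ptr C',g(P.mean(0)-C),'ptr hub',g(P.mean(0)-hm),'arm->ptr',g(P.mean(0)-m),np.round(np.hypot(*(P.mean(0)-C)),4),len(P))
E
python3 m.py
```

```text
top ell [58.7 60.8] C [ 0.5924 -0.3228] hub [ 0.5924 -0.3228] | arm dir 201.5 C->arm 200.1 hub->arm 200.2 n 504 | ptr C 201.1 ptr hub 201.1 arm->ptr 201.6 0.0733 780
scene ell [65.3 72.6] C [ 0.5971 -0.3265] hub [ 0.6022 -0.3307] | arm dir 203.8 C->arm 196.7 hub->arm 185.7 n 191 | ptr C 200.3 ptr hub 196.0 arm->ptr 202.2 0.0727 1277
```

```bash
python3 - <<'E'
from dial import *
o=[]
for n,(x,y,w,hh),s in(('top',(402,170,36,50),11),('scene',(230,262,55,50),7)):
    f=np.mean([cap(n)[1].astype(float) for _ in range(4)],0)
    o.append(cv2.resize(np.clip(f*1.4,0,255).astype(np.uint8)[y:y+hh,x:x+w],None,fx=s,fy=s,interpolation=cv2.INTER_CUBIC))
o[1]=cv2.copyMakeBorder(o[1],0,o[0].shape[0]-o[1].shape[0],0,0,cv2.BORDER_CONSTANT)
cv2.imwrite('pics/m3.png',np.hstack(o));print(np.hstack(o).shape)
E
```

```text
(550, 781, 3)
```

View pics/m3.png

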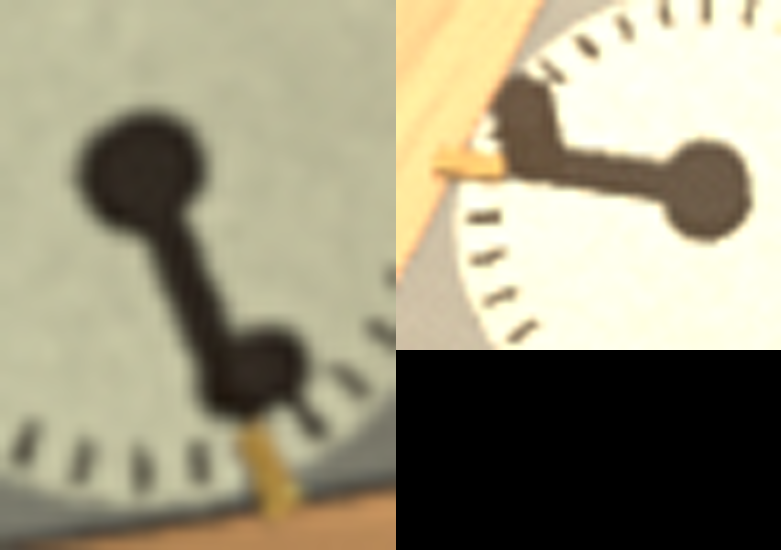

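The lever arm and the tab line up within about 1° in both views, with the small offsets going opposite ways. I'll take one last look at the whole scene before handing in.

```bash
python3 -c "
from h import *
cap('scene','fin.png')"
```

```text
(no output)
```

View pics/fin.png

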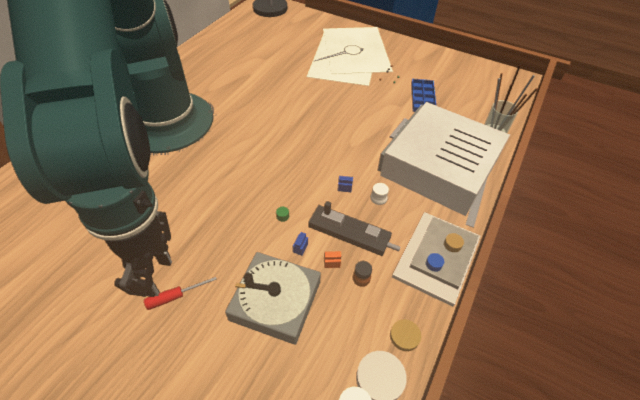

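The drawer is shut against the cabinet at (395,150), and no ring is left on the bench. The puck, pot and jar haven't moved, the lever is on the pointer, and the gripper is clear at 0.18 m height.

```bash
python3 -c "
from h import *
print(finish_job())"
```

```text
the job is handed in; nothing more can be done
None
```

The job is handed in with no verdict returned: I opened the vise jaw, put the pendant and all four rings in the drawer, pushed it shut until it hit its stop, and turned the dimmer lever to within about 1° of the brass pointer.

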